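Close the shield cover of a laser marking fixture without a bang

TASK

The amber shield cover of the marking fixture stands open, leaning back past its balance. Tip it forward from behind with a fingertip, catch it on the side or back of a finger under its red lip as it falls, and lower it slowly all the way shut, with no drop or bang. Never grip, squeeze or force the cover, and leave the tumbler, the carton and the mouse where they stand.

Things in the scene. Friction and masses are not known exactly. Their poses are not given: they have to be found in the camera images.
- fixture: Grey open-topped case, fixed: 150 mm (x) by 190 mm (y) by 100 mm high, on a flat perforated metal plate. Origin: centre of its underside, at table height. Its x axis points from its front (lip side, towards the robot) to its back (hinge side), z up; yaw within 0.35 rad of zero. The level hinge axis runs along its y at x = +75 mm, z = 100 mm (rear rim).
- cover: Hinged cover, 0.35-0.6 kg: amber pane in aluminium frame 150 mm long, 200 wide, 8 thick; then a red lip 40 long, 120 wide (centred), 6 thick, ending in a round bar 12 mm in diameter. Origin mid-width on the hinge axis, at its underside; it reaches to x = -190 (bar centre), outer face +z. Shut, it lies on the case and the lip juts 40 mm out in front, free below: a finger under it can leave.
- lip (a point): Centre of the round red bar at the lip's free end: [-190, 0, 4] mm in the cover's frame. About 290 mm above the table with the cover upright, 104 mm with it shut. On a finger there the cover weighs 1 to 3 N.
- cover_hinge (a joint): Cover angle, rad: 0 shut, 1.57 upright, stop at 1.85; starts at 1.60-1.66, leaning away from the robot. Hinge friction (0.08 N m) holds it there (leant beyond 1.66 it may sink to the stop); tipped below 1.3-1.4 it falls towards the robot against a weak damper (0.25 N m s/rad), shut in 1.5-3 s, striking at 1.1-2 rad/s (0.2-0.4 m/s at the lip). Gentle means under 0.7 rad/s (0.13 m/s at the lip).
- tumbler: Bystander, loose: open steel cup 68 mm across the rim, 115 mm high. Origin: centre of its underside.
- carton: Bystander, loose: blue carton 60 (x) by 85 (y) by 71 mm high. Origin: centre of its underside.
- mouse: Bystander, loose: black computer mouse 100 (x) by 60 (y) by 34 mm high. Origin: centre of its underside.

How it is judged (in metres and radians):
On the way, in this order (a step that is already met when the one before it is completed fails the run):
1. the cover is tipped forward past its balance (hinge below 1.4 rad) (value of joint cover_hinge below 1.4 rad).
2. caught: fingers carry the cover (over 0.2 N) between 1.2 and 0.3 rad, slower than 0.7 rad/s (value of joint cover_hinge between 0.3 and 1.2 rad and contact force between cover and the fingers above 0.2 N and velocity of joint cover_hinge between -0.7 and 0.7 rad/s), for 0.15 s.
At the end, for the whole second after the job is handed in: The cover is fully shut (within 0.03 rad, about 6 mm at the lip) and at rest; tumbler, carton and mouse stand upright within 15 mm of where they were (value of joint cover_hinge below 0.03 rad and velocity of joint cover_hinge between -0.05 and 0.05 rad/s and distance of each of tumbler, carton, mouse from where it was at the start of the episode below 0.015 m and angle between each of tumbler, carton, mouse's own z axis and vertical below 0.1 rad); the robot touches nothing.
It fails at once if the cover drops: it closes faster than 0.7 rad/s (0.13 m/s at the lip) while between 0.3 and 0.03 rad from shut (value of joint cover_hinge between 0.03 and 0.3 rad and velocity of joint cover_hinge below -0.7 rad/s).
It fails at once if the cover is gripped or forced: more than 15 N between fingers and cover (contact force between cover and the fingers above 15 N).
It fails at once if the tumbler, carton or mouse is shifted by more than 15 mm, lifted or tipped (distance of any of tumbler, carton, mouse from where it was at the start of the episode above 0.015 m or angle between any of tumbler, carton, mouse's own z axis and vertical above 0.2 rad).
It also fails if it takes over 48 s, if anything falls off the work surface, if the arm or the gripper's body presses on something with over 40 N, if the wrist force passes 120 N, or if a joint passes its speed limit or range.

ROBOT

A 6-joint arm with a two-finger parallel gripper is mounted at the origin on the work surface. World frame = base frame: x ahead of the robot, y to its left, z up, the work surface at z = 0. Lengths are in mm, angles in rad, forces in N, time in s.
With the tool pointing down it reaches from about 375 to 750 mm from the base axis. Payload 9 kg.
Tool frame: the origin (TCP) lies midway between the tips of the shut fingers; the grasp point (between the pads) lies 19 mm behind it; z points along the fingers, y is the direction in which the jaws open and shut (so a half turn about z gives the same grasp; the last joint's range is limited). The gripper opens to 85 mm and grips with 20 to 120 N. Pads are 22 mm wide; open, the fingers measure 114 mm over their backs; the gripper's body (76 mm by 85 mm) begins 54 mm behind the grasp point. The pads swing forward as they close: fully open they stand 13 mm farther back than shut.
Start: joints at [1.016, 0.104, 0.097, 1.564, 0, 1.353], TCP at [198.287, 566.321, 231.331] pointing down, gripper open.
Joint ranges: [-2.99, 2.99], [-0.84, 1.86], [-1.1, 1.16], [-1.84, 2.11], [-1.51, 1.56], [-3.14, 3.14]. Speed limits (rad/s): [2.22, 2.22, 2.57, 3.14, 3.14, 3.14].

INTERFACE

Orientations are given as a rotation vector (axis times angle).
In Python, from plant import ctrl gives the robot as it stands. The module is installed in compiled form; this text tells all that it offers.
- The arm moves only by the shell command python3 -m pendant 'ROWS' [FORCE]. ROWS is text: rows parted by semicolons, each of 7 numbers parted by spaces: the turn, a rotation vector about the tool's x, y, z in units of 6 degrees (1.0 is 6 degrees), then the shift along the tool's x, y, z in units of 30 mm (1.0 is 30 mm), then the closure, from 0 (fully open) to 1 (shut). In form: rx ry rz x y z hand; .... A call has 1 to 5 rows; each row shifts and turns the commanded pose from where the row before left it, along the tool's axes as they then stand; what a row does not reach is not made up. A row lasts 1/8 s, in which the tool goes at most 62.5 mm and 10.7 degrees, less where a joint would pass 70% of its speed; a pose out of reach is approached as far as the arm can. A call is refused whole if a number of a shift passes 1 or a number of a turn 1, either way. A call with a gripper value outside its range is refused whole. The fingers move at their own pace and stop on an object; FORCE is the grip in N (left out, the last holds). Time passes only in rows, so rows that do not move let the fingers close. It gives the time, the measured TCP pose, the force and the opening at its end, in the units of the state.
- ctrl.read_state(): the state, without advancing time (a new reading comes with each control period).
- ctrl.capture(name): name is "scene" or "side" or "wrist"; returns the picture (400x640x3 uint8, red, green, blue); there is no depth.
- ctrl.camera_model(name): a dict with "fx", "fy", "cx", "cy" (pixels), "extrinsics" (4x4, takes a point from world to camera coordinates). Camera axes: x right, y down, z forward; pixel columns grow to the right and rows downward; lengths in mm; the calibration is good to about 2 mm. A picture is of the moment at which its call begins: read the wrist's pose just before it. camera_model takes no time and is no camera call; for the wrist camera it gives the pose at the moment of the call.
- ctrl.job_done(): hands the job in, once; it reports no verdict.
Trained networks look in the newest picture that a camera, given by its name, has taken for a name from the list of things; names that differ only in an ending like _2 or _b are one class to them, and where a whole thing is asked for, a point or a joint stands for the part that bears it (a point fixed in the world has none). Each returns a list of dicts, best first, with "confidence" (0 to 1); they miss things now and then, are a little off and sometimes report something else, mostly with a low value. They report only what shows in the picture. A call takes as long as a camera call.
- ctrl.regions_of(target, camera): "region" (400x640 bool, what is visible of it) and "bbox" ([centre column, centre row, width, height] in pixels, round what is visible of it).
The state is a dict: "t": time; "qpos": joint angles; "joint_vel": joint speeds; "effort": joint torques, N m; "tcp_pos": TCP position; "ee_rot": TCP orientation; "wrist_force": force on the tool from outside, world axes, zero at the start; "ft_torque": the same for the moment, N m; "grip_width": opening from 0.0 (shut) to 1.0 (fully open).
Only numpy, scipy, OpenCV 4.12 (cv2) and the standard library are available. Lean on these libraries where they do the work, as an engineer would, in place of code of your own. Each camera call takes 0.05 s, during which the arm holds its last target.

## Working session

There is one attempt and no reset: what is moved stays moved. The work goes in short steps, Python scripts to look and compute and a shell command to move; the robot and the scene stay as the last step left them, time stands still between calls to the robot, and variables do not carry over. Pictures are saved under pics/ and viewed, and the job is handed in when it is done.

```bash
mkdir -p pics; ls
python3 - <<'E'
from plant import ctrl
import cv2, numpy as np
s=ctrl.read_state();print(s)
for n in("scene","side","wrist"):
    im=ctrl.capture(n);cv2.imwrite(f"pics/{n}0.png",im[:,:,::-1]);m=ctrl.camera_model(n);print(n,m['fx'],m['cx'],m['cy'],np.round(m['extrinsics'],3).tolist())
E
```

```text
pics
{'t': 0.0, 'qpos': array([ 1.01628038e+00,  1.04683459e-01,  9.64213740e-02,  1.56391517e+00,
       -9.77865768e-06,  1.35309854e+00]), 'joint_vel': array([ 3.94387108e-04, -6.95844337e-04,  5.80631080e-04,  6.50200488e-05,
        1.31927433e-03,  1.27618187e-03]), 'effort': array([-1.07658878e-03, -5.56936848e+01,  5.03644574e+01,  1.72937592e-02,
       -1.33910426e-04,  3.41333055e-05]), 'tcp_pos': array([198.09121419, 565.97783606, 230.50525527]), 'ee_rot': array([-5.26489614e-01, -3.09664314e+00,  2.01492234e-03]), 'wrist_force': array([-0.07059771, -0.25832584,  0.77128217]), 'ft_torque': array([ 0.03606784,  0.0140918 , -0.00739651]), 'grip_width': 1.0014214641409411}
scene 472.7940621000195 322.90354047797246 199.35008525115848 [[0.761, 0.648, -0.007, -491.336], [0.5, -0.594, -0.63, -200.332], [-0.413, 0.476, -0.776, 1364.379], [0.0, 0.0, 0.0, 1.0]]
side 361.1338583471628 324.38555947631073 196.84502008192214 [[0.771, -0.637, 0.023, -433.938], [-0.367, -0.473, -0.801, 311.957], [0.521, 0.609, -0.598, 547.327], [0.0, 0.0, 0.0, 1.0]]
wrist 313.6871270596353 317.05045744927367 205.20643989393741 [[0.331, 0.944, -0.001, -599.924], [0.91, -0.318, 0.267, -33.771], [0.252, -0.089, -0.964, 378.756], [0.0, 0.0, 0.0, 1.0]]
```

View pics/scene0.png

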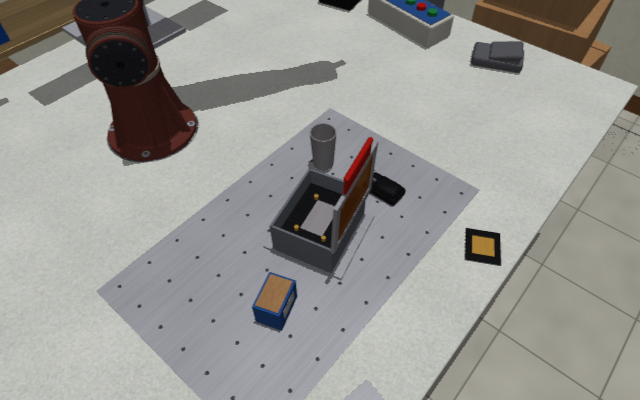

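View pics/side0.png

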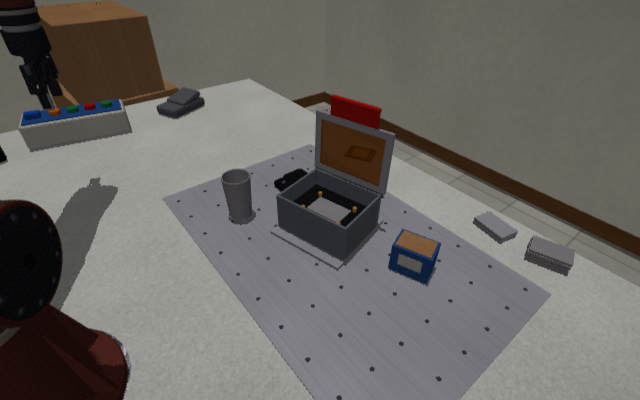

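View pics/wrist0.png

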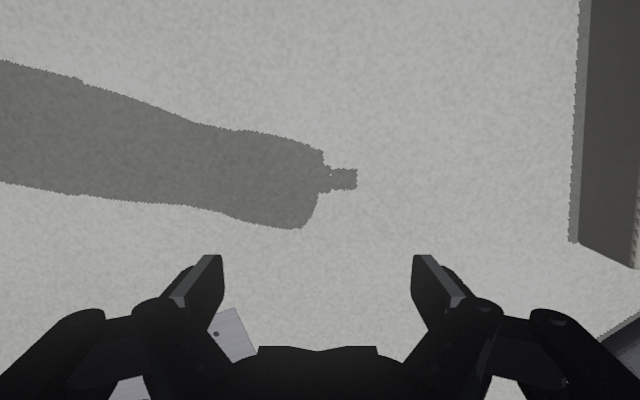

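Run:
```python
from plant import ctrl
import cv2, numpy as np
d={}
for n in("scene","side"):
    for t in("fixture","cover","lip","tumbler","carton","mouse"):
        r=ctrl.regions_of(t,n)
        print(n,t,[(round(x['confidence'],2),np.round(x['bbox'],1).tolist()) for x in r[:3]])
        if r: d[n+"_"+t]=r[0]['region']
    d[n+"_K"]=np.array([ctrl.camera_model(n)[k] for k in("fx","fy","cx","cy")]);d[n+"_E"]=ctrl.camera_model(n)['extrinsics']
np.savez("regs.npz",**d)
im=cv2.imread("pics/scene0.png");cv2.imwrite("pics/sz.png",cv2.resize(im[110:340,240:420],None,fx=3,fy=3)[:600*2][:690])
im=cv2.imread("pics/side0.png");cv2.imwrite("pics/dz.png",cv2.resize(im[90:290,210:450],None,fx=3,fy=3))
```

```text
scene fixture [(0.59, [319.1, 208.8, 116.3, 139.9])]
scene cover [(0.66, [353.7, 195.6, 47.2, 114.4])]
scene lip [(0.67, [355.4, 194.9, 49.2, 110.6]), (0.37, [323.2, 147.8, 25.8, 50.7])]
scene tumbler [(0.91, [322.4, 146.1, 26.2, 51.1])]
scene carton [(0.62, [275.6, 304.1, 41.8, 57.0])]
scene mouse [(0.83, [389.1, 188.6, 37.0, 35.1])]
side fixture [(0.65, [333.1, 180.8, 124.4, 176.3])]
side cover [(0.79, [354.6, 143.1, 79.3, 95.8])]
side lip [(0.97, [354.7, 141.8, 78.6, 95.9])]
side tumbler [(0.9, [234.8, 193.9, 22.1, 55.7]), (0.45, [354.9, 143.5, 80.6, 98.8])]
side carton [(0.56, [414.9, 256.1, 55.2, 55.1])]
side mouse [(0.68, [291.8, 178.8, 29.6, 23.9]), (0.68, [233.9, 195.2, 29.7, 53.4])]
```

View pics/dz.png

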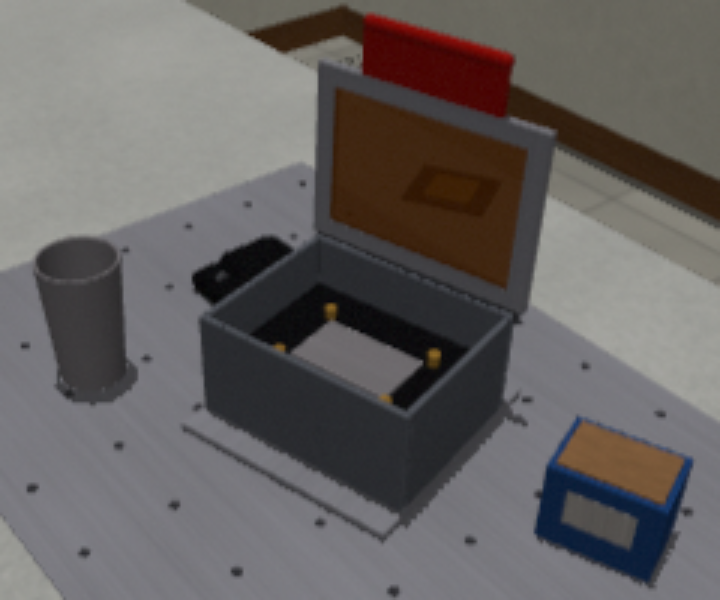

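View pics/sz.png

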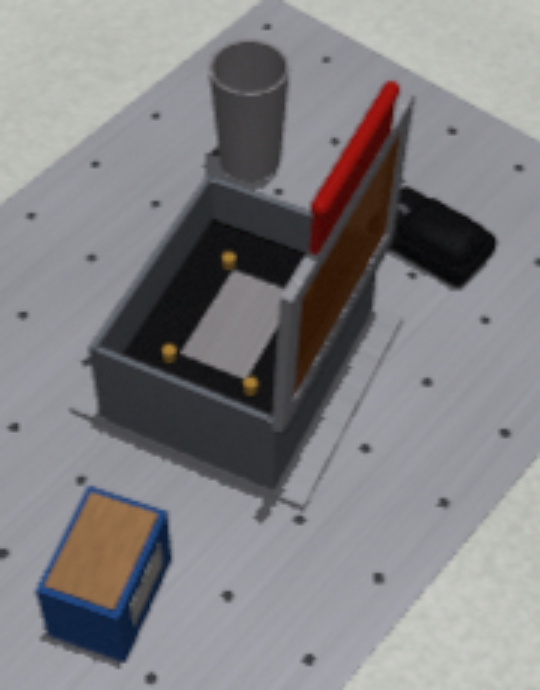

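```bash
cat > fit.py <<'E'
import numpy as np, cv2
from scipy.optimize import least_squares
d=np.load("regs.npz")
def proj(n,P):
    P=np.atleast_2d(P);E=d[n+"_E"];K=d[n+"_K"]
    c=P@E[:3,:3].T+E[:3,3]
    return np.c_[K[0]*c[:,0]/c[:,2]+K[2],K[1]*c[:,1]/c[:,2]+K[3]]
def fix(p,q):
    x,y,w=p[:3];c,s=np.cos(w),np.sin(w);q=np.atleast_2d(q)
    return np.c_[x+c*q[:,0]-s*q[:,1],y+s*q[:,0]+c*q[:,1],q[:,2]]
def cov(p,q,th=None):
    th=p[3] if th is None else th
    q=np.atleast_2d(np.array(q,float));c,s=np.cos(th),np.sin(th)
    return fix(p,np.c_[75+q[:,0]*c+q[:,2]*s,q[:,1],100-q[:,0]*s+q[:,2]*c])
E
cat > f1.py <<'E'
from fit import *
F=[("side",(-75,95,100),277.7,196),("side",(-75,-95,100),346.7,227.7),("side",(-75,-95,0),345,259.3),("side",(-75,95,0),279.3,225),
("scene",(-75,-95,100),271.7,226.7),("scene",(-75,95,100),310,170),("scene",(-75,-95,0),273.3,250),("scene",(75,-95,0),330.7,273.3)]
C=[("side",(-150,100,0),316.3,111),("side",(-150,-100,0),395,134),("side",(-193,60,10),331.7,95),("side",(-193,-60,10),381,109.3),
("scene",(-195,-60,2),345,179.5),("scene",(-195,60,2),370.7,139),("scene",(-150,-100,0),335,207.7),("scene",(-150,100,8),377.3,142.7)]
def res(p):
    r=[]
    for n,q,u,v in F: r.append(proj(n,fix(p,q))[0]-(u,v))
    for n,q,u,v in C: r.append(proj(n,cov(p,q))[0]-(u,v))
    return np.concatenate(r)
o=least_squares(res,[500,0,0,1.62],loss='soft_l1');p=o.x
print(p);print(np.round(res(p).reshape(-1,2),1).tolist())
np.save("p.npy",p)
for n in("scene","side"):
    im=cv2.imread(f"pics/{n}0.png")
    def ln(pts,col):
        P=proj(n,pts);cv2.polylines(im,[np.round(P*8).astype(np.int32)],True,col,1,cv2.LINE_AA,3)
    for z in(0,100): ln(fix(p,[(-75,-95,z),(75,-95,z),(75,95,z),(-75,95,z)]),(0,255,0))
    for z in(0,8): ln(cov(p,[(0,-100,z),(-150,-100,z),(-150,100,z),(0,100,z)]),(255,255,0))
    ln(cov(p,[(-190,-60,4),(-190,60,4)]),(255,255,255))
    c=im[90:350,210:450];cv2.imwrite(f"pics/{n}_ov.png",cv2.resize(c,None,fx=2.3,fy=2.3))
# bystanders
h=lambda a,b,z:[(a,b,z),(a,-b,z),(-a,-b,z),(-a,b,z)]
for t,hx,hy,H in(("carton",30,42.5,71),("mouse",50,30,34),("tumbler",0,34,115)):
    def pts(v):
        if t=="tumbler":
            a=np.linspace(0,6.28,24,endpoint=False);q=np.r_[np.c_[34*np.cos(a),34*np.sin(a),0*a+115],np.c_[26*np.cos(a),26*np.sin(a),0*a]]
        elif t=="mouse":
            a=np.linspace(0,6.28,24,endpoint=False);q=np.r_[np.c_[40*np.cos(a),24*np.sin(a),0*a+30],np.c_[50*np.cos(a),30*np.sin(a),0*a]]
        else: q=np.array(h(hx,hy,0)+h(hx,hy,H),float)
        return fix((v[0],v[1],v[2]),q)
    def cost(v):
        c=0
        for n in("scene","side"):
            if t=="mouse" and n=="side":continue
            m=np.zeros((400,640),np.uint8);cv2.fillConvexPoly(m,cv2.convexHull(np.round(proj(n,pts(v))).astype(np.int32)),1)
            r=d[n+"_"+t];c-=(m.astype(bool)&r).sum()/(m.astype(bool)|r).sum()
        return c
    # init via centroid ray at mid height
    r=np.argwhere(d["scene_"+t]).mean(0)[::-1]
    v0=least_squares(lambda v:proj("scene",[v[0],v[1],H/2])[0]-r,[500,0]).x
    best=min(((cost((v0[0]+a,v0[1]+b,w)),v0[0]+a,v0[1]+b,w) for a in range(-20,21,4) for b in range(-20,21,4) for w in ([0] if t=="tumbler" else np.arange(-1.5,1.6,.15))))
    print(t,np.round(best,2))
E
python3 f1.py
```

```text
[6.07598079e+02 3.71925182e+01 2.53752560e-01 1.58737770e+00]
[[-0.8, -2.6], [0.3, -0.5], [-0.8, 2.1], [-0.1, 1.5], [-1.7, 0.2], [-0.2, -1.5], [0.7, 2.1], [1.8, 3.4], [-0.2, -1.6], [-1.2, 0.2], [2.0, -0.9], [0.6, -1.4], [-0.1, -0.2], [-0.4, -1.7], [-1.3, 2.4], [1.3, -0.8]]
carton [-1.8400e+00  6.6213e+02 -1.7413e+02  3.0000e-01]
mouse [ -0.83 648.74 240.73  -0.  ]
tumbler [ -1.86 463.   214.24   0.  ]
```

```bash
python3 -c "
import cv2,numpy as np
a=cv2.imread('pics/scene_ov.png');b=cv2.imread('pics/side_ov.png');cv2.imwrite('pics/ov.png',cv2.resize(np.hstack([a,b]),(800,433)))"
```

```text
(no output)
```

View pics/ov.png

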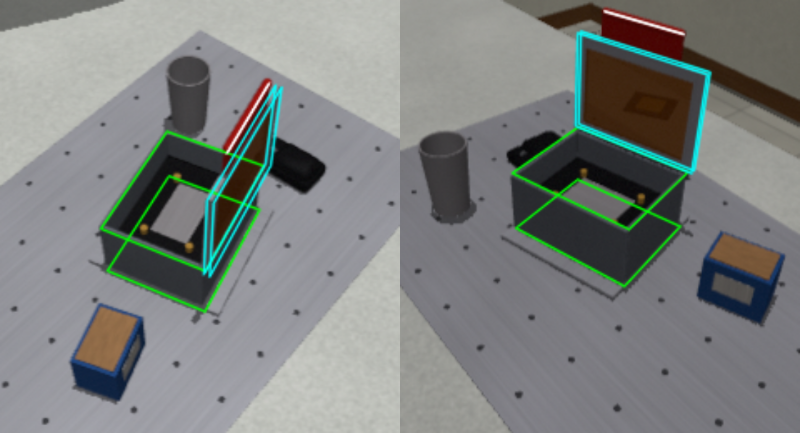

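```bash
sed -e 's/("side",(-75,-95,0),345,259.3),("side",(-75,95,0),279.3,225),//; s/,("scene",(-75,-95,0),273.3,250),("scene",(75,-95,0),330.7,273.3)/,("side",(75,95,100),316,169.3),("side",(75,-95,100),380.7,194)/' f1.py > f2.py; sed -i '/^# bystanders/,$d' f2.py; python3 f2.py; python3 -c "
import cv2,numpy as np
a=cv2.imread('pics/scene_ov.png');b=cv2.imread('pics/side_ov.png');cv2.imwrite('pics/ov2.png',cv2.resize(np.hstack([a,b]),(800,433)))"
```

```text
[6.06609690e+02 3.64237612e+01 2.59530680e-01 1.59349340e+00]
[[-1.0, -2.1], [0.5, -0.1], [-2.2, 0.5], [-1.0, -1.4], [0.1, -3.1], [1.6, -1.1], [-0.4, -1.5], [-1.1, 0.1], [1.9, -0.8], [0.7, -1.4], [0.1, -0.1], [-0.5, -1.8], [-1.1, 2.5], [0.9, -0.9]]
```

View pics/ov2.png

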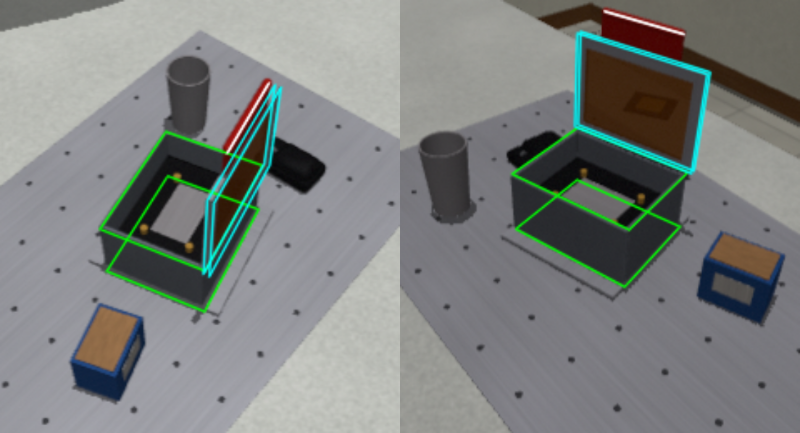

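```bash
cat > h.py <<'E'
from fit import *
from scipy.spatial.transform import Rotation as Ro
from plant import ctrl
p=np.load("p.npy");w=p[2]
fx=np.array([np.cos(w),np.sin(w),0]);fy=np.array([-np.sin(w),np.cos(w),0]);ez=np.array([0,0,1.])
def Rt(phi=np.pi/4):
    z=np.cos(phi)*fx-np.sin(phi)*ez;return np.c_[np.cross(fy,z),fy,z]
def st():
    s=ctrl.read_state();return s,np.array(s['tcp_pos']),Ro.from_rotvec(s['ee_rot']).as_matrix()
def tofix(P):
    v=np.array(P)-[p[0],p[1],0];return np.array([v@fx,v@fy,v[2]])
def plan(target_fix,phi=np.pi/4):
    s,P,R=st();T=fix(p,target_fix)[0]
    print("t",round(s['t'],2),"tcp",P.round(1),"fix",tofix(P).round(1),"F",np.round(s['wrist_force'],1),"q",np.round(s['qpos'],2))
    rv=Ro.from_matrix(R.T@Rt(phi)).as_rotvec(degrees=True)/6
    print("turn",rv.round(2),"shift(tool now)",(R.T@(T-P)/30).round(2),"shift(target rot)",(Rt(phi).T@(T-P)/30).round(2))
E
python3 - <<'E'
from h import *
plan((119,0,330))
s,P,R=st();E=ctrl.camera_model("wrist")["extrinsics"];c=-E[:3,:3].T@E[:3,3];print("cam in tool",R.T@(c-P), "cam z in tool",R.T@E[2,:3])
E
```

```text
t 0.75 tcp [198.3 566.3 231.3] fix [-258.6  616.9  231.3] F [0.3 0.2 0.5] q [1.02 0.1  0.1  1.56 0.   1.35]
turn [-2.23 -7.27 -5.4 ] shift(tool now) [-21.96  -9.95  -3.29] shift(target rot) [-11.23 -20.56   6.58]
cam in tool [  68.34893331    0.29465563 -142.90827069] cam z in tool [-2.66957178e-01  2.01104785e-04  9.63708371e-01]
```

```bash
python3 -m pendant '-.28 -.91 -.675 0 0 -.5 1;-.28 -.91 -.675 0 0 -.5 1;-.28 -.91 -.675 0 0 -.5 1;-.28 -.91 -.675 0 0 -.5 1;-.28 -.91 -.675 0 0 -.5 1'
python3 -m pendant '-.28 -.91 -.675 0 0 0 1;-.28 -.91 -.675 0 0 0 1;-.28 -.91 -.675 0 0 0 1;0 0 0 0 0 0 1;0 0 0 0 0 0 1'
python3 -c "
from h import *
plan((60,0,380))"
```

```text
t: 1.38
tcp_pos: [183.5, 565.4, 305.0]
ee_rot: [-0.035, 2.645, 0.088]
wrist_force: [-0.4, 0.3, -0.4]
grip_width: 0.001
t: 2.0
tcp_pos: [183.8, 565.5, 304.9]
ee_rot: [-0.303, 2.341, 0.128]
wrist_force: [0.1, -0.6, -0.2]
grip_width: 0.002
t 2.0 tcp [183.8 565.5 304.9] fix [-272.9  619.9  304.9] F [ 0.1 -0.6 -0.2] q [ 1.36 -0.35 -0.37  1.12 -0.68  0.95]
turn [ 0.01 -0.   -0.02] shift(tool now) [ -9.66 -20.65   6.06] shift(target rot) [ -9.62 -20.66   6.08]
```

```bash
for i in 1; do python3 -m pendant '0 0 0 -.46 -1 .29 1;0 0 0 -.46 -1 .29 1;0 0 0 -.46 -1 .29 1;0 0 0 -.46 -1 .29 1;0 0 0 -.46 -1 .29 1'; done
python3 -m pendant '0 0 0 -.46 -1 .29 1;0 0 0 -.46 -1 .29 1;0 0 0 -.46 -1 .29 1;0 0 0 -.46 -1 .29 1;0 0 0 -.46 -1 .29 1'
python3 -m pendant '0 0 0 -.46 -1 .29 1;0 0 0 -.46 -1 .29 1;0 0 0 -.46 -1 .29 1;0 0 0 -.46 -1 .29 1;0 0 0 -.46 -1 .29 1'
python3 -c "
from h import *
plan((119,0,330))"
```

```text
t: 2.62
tcp_pos: [300.3, 440.1, 324.0]
ee_rot: [-0.303, 2.339, 0.129]
wrist_force: [-0.4, 0.0, 0.0]
grip_width: -0.001
t: 3.25
tcp_pos: [430.5, 358.5, 354.3]
ee_rot: [-0.288, 2.376, 0.079]
wrist_force: [0.2, -0.1, 0.2]
grip_width: -0.003
t: 3.88
tcp_pos: [547.2, 236.2, 375.4]
ee_rot: [-0.287, 2.383, 0.073]
wrist_force: [0.7, 1.2, 0.8]
grip_width: -0.001
t 3.88 tcp [547.2 236.2 375.4] fix [ -6.1 208.4 375.4] F [0.7 1.2 0.8] q [ 0.18 -0.81 -0.57  1.06  0.01 -0.05]
turn [-0.4  -0.41 -0.03] shift(tool now) [-2.07 -6.77  4.22] shift(target rot) [-1.88 -6.95  4.02]
```

```bash
python3 -m pendant '0 0 0 -.1 -.9 .9 1;0 0 0 -.1 -.9 .9 1;0 0 0 -.2 -.9 .5 1;-.2 -.2 0 -.2 -.9 .5 1;-.2 -.2 0 -.2 -.9 .5 1'
python3 -c "
from h import *
plan((119,0,330))"
```

```text
t: 4.5
tcp_pos: [661.4, 122.9, 322.3]
ee_rot: [-0.303, 2.341, 0.129]
wrist_force: [0.4, -0.1, 0.1]
grip_width: -0.001
t 4.5 tcp [661.4 122.9 322.3] fix [ 75.1  69.5 322.3] F [ 0.4 -0.1  0.1] q [-0.14 -0.64 -0.59  0.88  0.28 -0.29]
turn [ 0.01 -0.   -0.02] shift(tool now) [-1.22 -2.32  0.85] shift(target rot) [-1.21 -2.32  0.85]
```

```bash
python3 -m pendant '0 0 0 -.6 -.4 .4 1;0 0 0 -.6 -.9 .45 1;0 0 0 0 -1 0 1;0 0 0 0 0 0 1'
python3 -c "
from h import *
plan((119,0,296))
for n in('scene','side','wrist'):
    im=ctrl.capture(n);cv2.imwrite(f'pics/{n}1.png',im[:,:,::-1])
a=cv2.imread('pics/scene1.png')[60:340,200:460];b=cv2.imread('pics/side1.png')[10:290,220:480]
cv2.imwrite('pics/v1.png',cv2.resize(np.hstack([a,b]),(800,430)))"
```

```text
t: 5.0
tcp_pos: [721.0, 66.2, 328.7]
ee_rot: [-0.3, 2.343, 0.127]
wrist_force: [0.4, 0.4, -0.1]
grip_width: -0.001
t 5.0 tcp [721.   66.2 328.7] fix [118.2  -0.6 328.7] F [ 0.4  0.4 -0.1] q [-0.23 -0.44 -0.44  0.85  0.34 -0.36]
turn [-0.01 -0.02 -0.04] shift(tool now) [0.75 0.02 0.79] shift(target rot) [0.75 0.02 0.79]
```

View pics/v1.png

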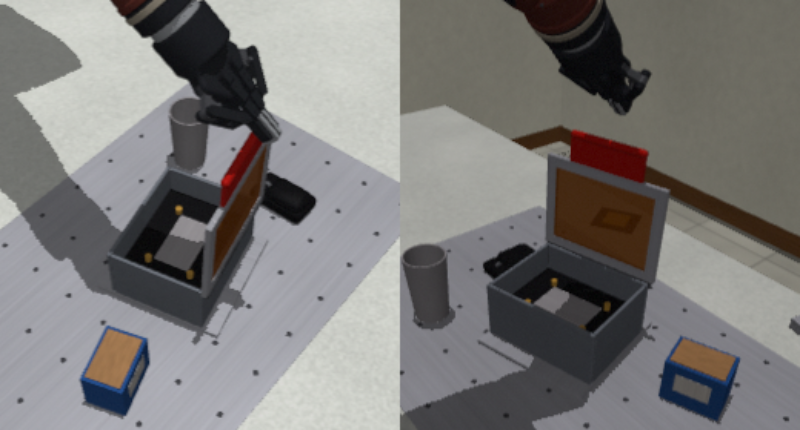

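View pics/wrist1.png

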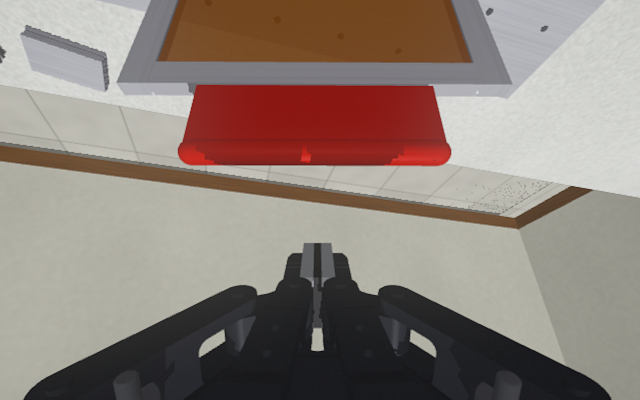

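```bash
cat > bar.py <<'E'
from h import *
# bar from wrist picture: known length 120
def bar(name,new=True):
    s,P,R=st();m=ctrl.camera_model("wrist")
    im=ctrl.capture("wrist");cv2.imwrite(f"pics/{name}.png",im[:,:,::-1])
    i=im.astype(int);mask=(i[:,:,0]>120)&(i[:,:,1]<60)&(i[:,:,2]<60)
    E=m["extrinsics"];return s,P,R,m,E,im,mask
def solve(m,ul,ur):
    E=m["extrinsics"];K=m
    def pr(q): c=E[:3,:3]@q+E[:3,3];return np.array([m["fx"]*c[0]/c[2]+m["cx"],m["fy"]*c[1]/c[2]+m["cy"]])
    f=lambda v:np.r_[pr(fix(p,(v[0],v[1]+60,v[2]))[0])-ul,pr(fix(p,(v[0],v[1]-60,v[2]))[0])-ur]
    o=least_squares(f,[80,0,290]);return o.x,np.abs(o.fun).max()
E
python3 -c "
from bar import *
m=ctrl.camera_model('wrist')
print(solve(m,(450,153),(179,152)),solve(m,(179,152),(450,153)))
print(cov(p,(-190,0,4)),[tofix(cov(p,(-190,0,4),t)[0]).round(1).tolist() for t in(1.58,1.6,1.63,1.66)])"
```

```text
(array([ 78.30628119,   1.74150952, 293.28282478]), np.float64(0.7731703968247814)) (array([ 15531341.06055089,   -143519.27251356, -12636762.45136349]), np.float64(135.50097017122687))
[[687.13069053  57.80362259 289.86028166]] [[80.7, -0.0, 290.0], [84.5, 0.0, 289.8], [90.2, -0.0, 289.4], [95.9, 0.0, 288.9]]
```

```bash
python3 -m pendant '0 0 0 .38 0 .4 1;0 0 0 .37 0 .39 1;0 0 0 0 0 0 1'
python3 -c "
from bar import *
plan((98,0,296))
bar('wrist2')
for n in('scene','side'):
    im=ctrl.capture(n);cv2.imwrite(f'pics/{n}2.png',im[:,:,::-1])
a=cv2.imread('pics/scene2.png')[80:280,250:440];b=cv2.imread('pics/side2.png')[20:220,270:460];c=cv2.imread('pics/wrist2.png')
cv2.imwrite('pics/v2.png',cv2.resize(np.hstack([a,b,cv2.resize(c,(320,200))]),(800,229*1)))"
```

```text
t: 5.52
tcp_pos: [719.5, 69.9, 291.7]
ee_rot: [-0.306, 2.346, 0.129]
wrist_force: [-0.7, 0.3, 0.4]
grip_width: -0.0
t 5.53 tcp [719.5  69.9 291.7] fix [117.7   3.4 291.7] F [-0.7  0.3  0.4] q [-0.23 -0.45 -0.51  0.79  0.34 -0.36]
turn [ 0.02 -0.06 -0.01] shift(tool now) [ 0.37 -0.11 -0.56] shift(target rot) [ 0.36 -0.11 -0.57]
```

View pics/v2.png

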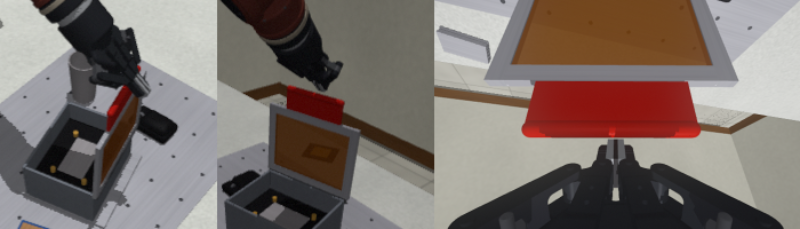

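```bash
python3 -c "
import cv2
c=cv2.imread('pics/wrist2.png');cv2.imwrite('pics/w2z.png',cv2.resize(c[120:320,200:440],None,fx=3,fy=3))"
```

```text
(no output)
```

View pics/w2z.png

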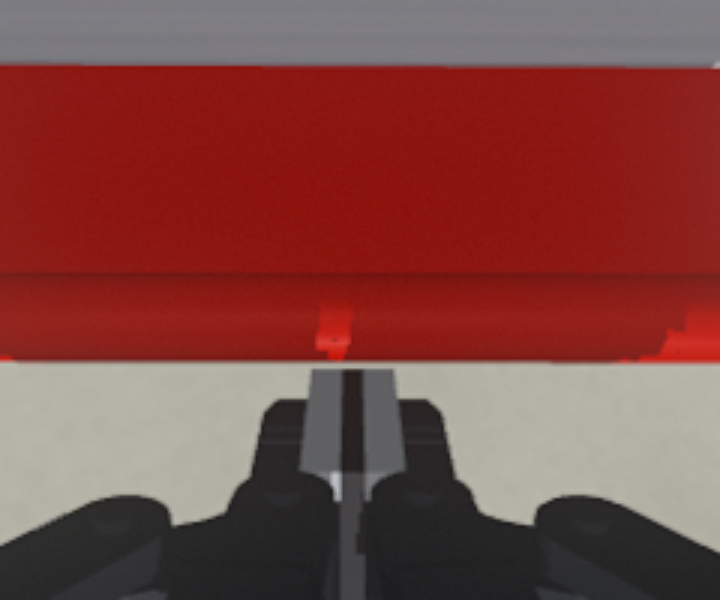

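```bash
python3 -m pendant '0 0 0 .2 .1 -.2 1;0 0 0 .2 0 -.2 1;0 0 0 .2 0 -.2 1;0 0 0 .2 0 -.2 1;0 0 0 0 0 0 1'
cat > look.py <<'E'
from bar import *
import sys
k=sys.argv[1];plan((0,0,296))
s,P,R,m,E,im,mask=bar('w'+k)
a=ctrl.capture('scene')[80:280,250:440];b=ctrl.capture('side')[20:220,270:460]
cv2.imwrite('pics/v'+k+'.png',cv2.resize(np.hstack([a,b,cv2.resize(im,(320,200))])[:,:,::-1],(800,229)))
E
python3 look.py 3
```

```text
t: 6.3
tcp_pos: [686.7, 63.0, 295.7]
ee_rot: [-0.305, 2.342, 0.126]
wrist_force: [-0.2, -1.5, -0.5]
grip_width: 0.0
t 6.3 tcp [686.7  63.  295.7] fix [ 84.2   5.1 295.7] F [-0.2 -1.5 -0.5] q [-0.26 -0.56 -0.58  0.84  0.36 -0.38]
turn [-0.   -0.02 -0.  ] shift(tool now) [ 1.98 -0.17 -1.99] shift(target rot) [ 1.98 -0.17 -1.99]
```

View pics/v3.png

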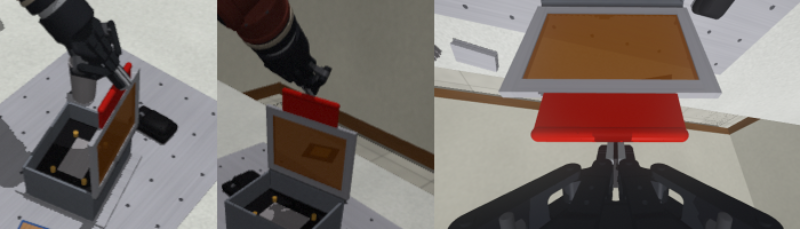

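View pics/w3.png

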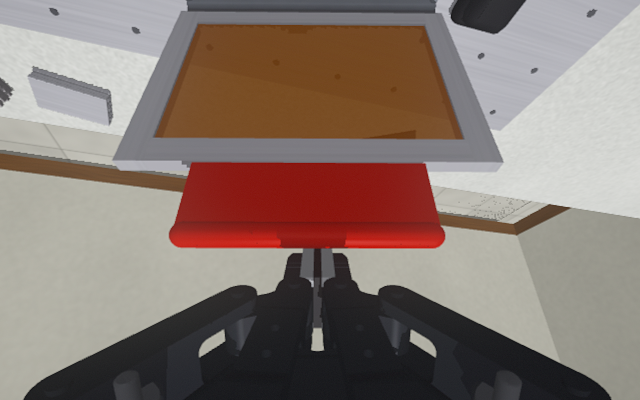

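```bash
python3 -m pendant '0 0 0 .17 -.04 -.13 1;0 0 0 .17 -.04 -.13 1;0 0 0 .17 -.04 -.13 1;0 0 0 .1 -.04 -.08 1;0 0 0 0 0 0 1'
python3 look.py 4
```

```text
t: 7.08
tcp_pos: [665.9, 52.5, 292.3]
ee_rot: [-0.305, 2.342, 0.126]
wrist_force: [0.1, 0.1, -0.1]
grip_width: -0.004
t 7.08 tcp [665.9  52.5 292.3] fix [ 61.4   0.3 292.3] F [ 0.1  0.1 -0.1] q [-0.29 -0.63 -0.63  0.87  0.38 -0.41]
turn [-0.   -0.02 -0.  ] shift(tool now) [ 1.36 -0.01 -1.53] shift(target rot) [ 1.36 -0.01 -1.53]
```

View pics/w4.png

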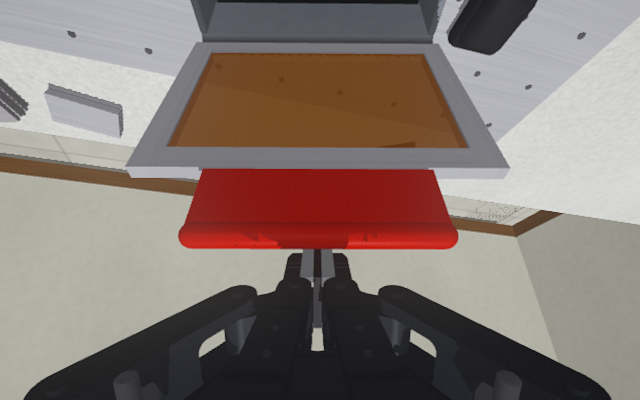

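View pics/v4.png

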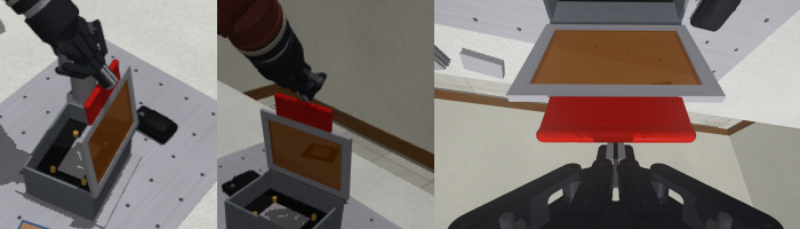

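```bash
python3 -c "
from h import *
im=ctrl.capture('side');cv2.imwrite('pics/side4z.png',cv2.resize(im[60:210,260:420],None,fx=4,fy=4)[:,:,::-1])
a=cv2.imread('pics/side0.png');cv2.imwrite('pics/side0z.png',cv2.resize(a[60:210,260:420],None,fx=4,fy=4))
for t in(1.66,1.62,1.6,1.45,1.42,1.4,1.38,1.35,1.3):
  print(t,((proj('side',cov(p,[(-150,100,0),(-150,-100,0),(-190,60,10)],t))-[260,60])*4).round(1).tolist())
"
```

```text
1.66 [[233.7, 193.6], [544.3, 290.6], [306.6, 138.0]]
1.62 [[227.6, 196.2], [539.2, 294.0], [299.0, 140.4]]
1.6 [[224.5, 197.7], [536.6, 295.9], [295.2, 141.7]]
1.45 [[200.9, 211.9], [516.1, 313.8], [265.5, 156.7]]
1.42 [[196.1, 215.4], [511.9, 318.2], [259.4, 160.7]]
1.4 [[192.9, 217.9], [509.0, 321.2], [255.2, 163.5]]
1.38 [[189.7, 220.5], [506.1, 324.4], [251.1, 166.5]]
1.35 [[184.9, 224.6], [501.7, 329.3], [244.9, 171.3]]
1.3 [[176.9, 231.9], [494.4, 338.1], [234.5, 179.9]]
```

View pics/side4z.png

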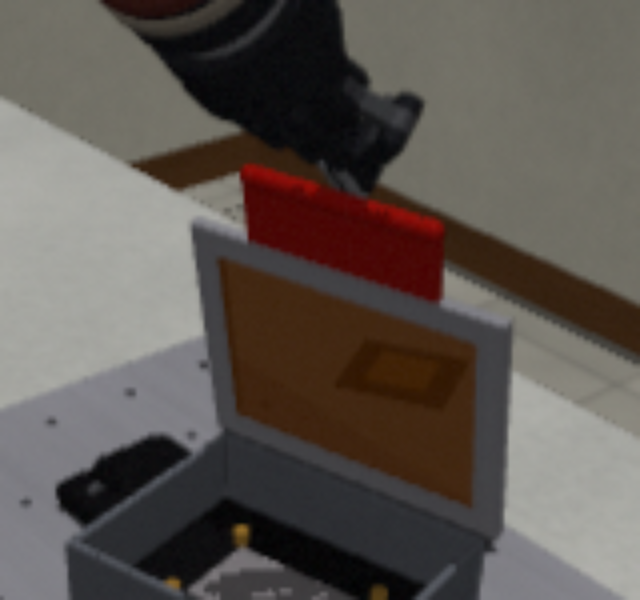

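View pics/side0z.png

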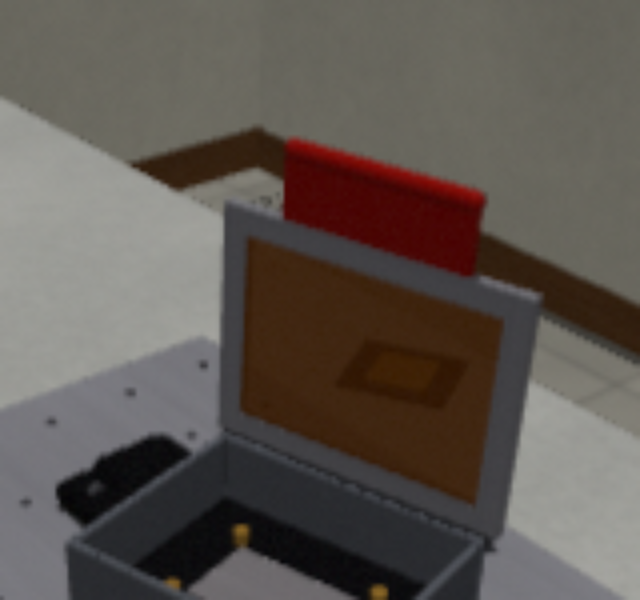

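```bash
python3 -m pendant '0 0 0 .17 0 -.14 1;0 0 0 .19 0 -.14 1;0 0 0 0 0 -1 1;0 0 0 1 0 -.6 1;0 0 0 1 0 0 1'
python3 -c "
from h import *
plan((0,0,250))
im=ctrl.capture('side');cv2.imwrite('pics/side5z.png',cv2.resize(im[60:210,240:420],None,fx=4,fy=4)[:,:,::-1])"
```

```text
t: 7.9
tcp_pos: [597.4, 25.6, 283.8]
ee_rot: [-0.313, 2.363, 0.138]
wrist_force: [0.0, -0.2, 0.3]
grip_width: 0.001
t 7.9 tcp [597.4  25.6 283.8] fix [-11.7  -8.1 283.8] F [ 0.  -0.2  0.3] q [-0.41 -0.84 -0.75  1.02  0.45 -0.52]
turn [ 0.12 -0.22 -0.01] shift(tool now) [0.5  0.26 1.09] shift(target rot) [0.52 0.27 1.07]
```

View pics/side5z.png

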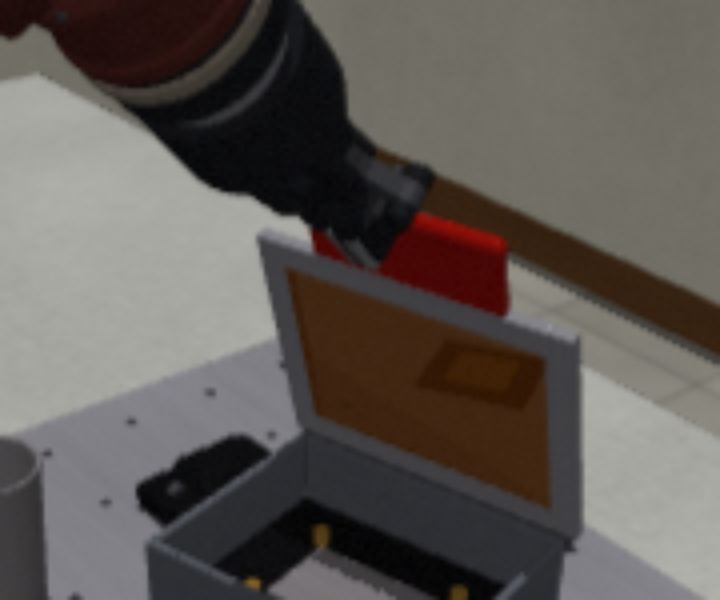

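```bash
python3 -m pendant '0 0 0 .6 .2 1 1;0 0 0 .2 .1 .3 1'
python3 -c "
from h import *
plan((0,0,250))
im=ctrl.capture('side');cv2.imwrite('pics/side6z.png',cv2.resize(im[60:210,240:420],None,fx=4,fy=4)[:,:,::-1])"
```

```text
t: 8.2
tcp_pos: [605.5, 38.0, 239.4]
ee_rot: [-0.314, 2.362, 0.138]
wrist_force: [-0.3, -0.3, 0.8]
grip_width: 0.003
t 8.2 tcp [605.5  38.  239.4] fix [ -0.7   1.8 239.4] F [-0.3 -0.3  0.8] q [-0.37 -0.84 -0.84  0.92  0.43 -0.49]
turn [ 0.12 -0.21 -0.  ] shift(tool now) [-0.26 -0.06 -0.24] shift(target rot) [-0.27 -0.06 -0.23]
```

View pics/side6z.png

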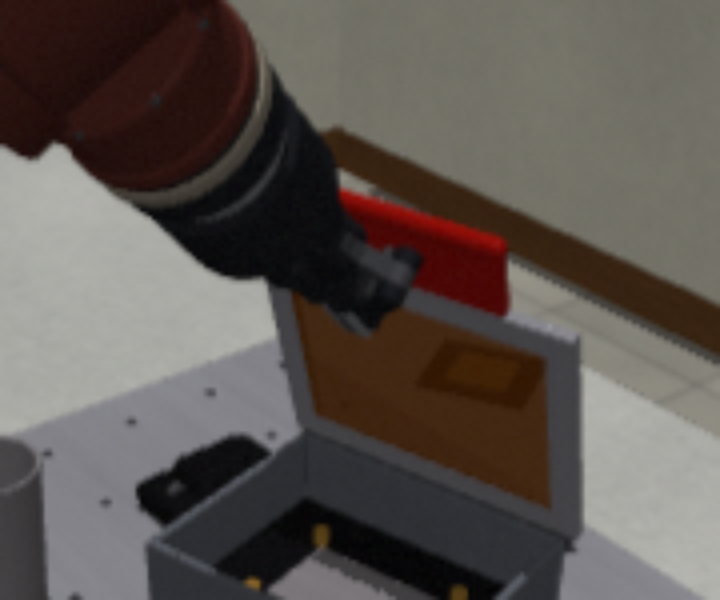

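```bash
cat > kin.py <<'E'
from h import *
from scipy.optimize import least_squares
D=[([1.01628,.10468,.09642,1.56392,0,1.35310],[198.1,566,230.5],None),
([1.36,-.35,-.37,1.12,-.68,.95],[183.8,565.5,304.9],0),
([.18,-.81,-.57,1.06,.01,-.05],[547.2,236.2,375.4],0),
([-.14,-.64,-.59,.88,.28,-.29],[661.4,122.9,322.3],0),
([-.23,-.44,-.44,.85,.34,-.36],[721,66.2,328.7],0),
([-.23,-.45,-.51,.79,.34,-.36],[719.5,69.9,291.7],0),
([-.29,-.63,-.63,.87,.38,-.41],[665.9,52.5,292.3],0),
([-.41,-.84,-.75,1.02,.45,-.52],[597.4,25.6,283.8],0),
([-.37,-.84,-.84,.92,.43,-.49],[605.5,38,239.4],0)]
def ax(a,t): return Ro.from_rotvec(np.array(a)*t).as_matrix()
X,Y,Z=np.eye(3)
def fk(q,k,s=(1,1)):
    o,h,a,b,c,L,dz=k
    R=ax(Z,q[0]);P=np.array([0,0,h])+R@[o,0,0]
    R=R@ax(Y,q[1]);P=P+R@[0,0,a]
    R=R@ax(Y,-q[2]);P=P+R@[b,0,dz]
    R=R@ax(Y,q[3]);P=P+R@[c,0,0]
    R=R@ax(Z,s[0]*q[4]);P=P+R@[L,0,0]
    R=R@ax(X,s[1]*q[5])
    return P,R
def fit():
    best=None
    for s5 in(1,-1):
        f=lambda k:np.concatenate([fk(q,k,(s5,1))[0]-t for q,t,_ in D])
        o=least_squares(f,[0,300,400,400,50,250,0])
        if best is None or o.cost<best[0]: best=(o.cost,s5,o.x,np.abs(o.fun).max())
    return best
if __name__=="__main__":
    b=fit();print(b)
    s,P,R=st();print(fk(s['qpos'],b[2],(b[1],1)),P,R)
E
python3 kin.py
```

```text
(np.float64(59196.15937148557), 1, array([-18.77182753, 261.51691757, 333.7562589 , 571.57368864,
       -18.13684029, 466.01464859,  76.79519835]), np.float64(224.83646323324416))
(array([582.19501203, -18.55021786, 240.54669405]), array([[ 0.66446278, -0.2649988 ,  0.69875951],
       [ 0.18953088,  0.96420467,  0.18543843],
       [-0.72288814,  0.00921957,  0.69090356]])) [605.33307227  38.34852434 238.92121945] [[-0.69875951 -0.2649988   0.66446278]
 [-0.18543843  0.96420467  0.18953088]
 [-0.69090356  0.00921957 -0.72288814]]
```

```bash
sed -i 's/o,h,a,b,c,L,dz=k/o,h,a,b,c,L,dz,oy,cz,lz=k/; s/P=P+R@\[c,0,0\]/P=P+R@[c,oy,cz]/; s/R@\[L,0,0\]/R@[L,0,lz]/; s/\[0,300,400,400,50,250,0\]/[0,300,400,400,50,250,0,0,0,0]/' kin.py
cat >> kin.py <<'E'
    for q,t,_ in D: print((fk(q,b[2],(b[1],1))[0]-t).round(1))
    np.save("k.npy",np.r_[b[1],b[2]])
E
python3 kin.py
```

```text
(np.float64(19.246067609095586), 1, array([  17.13234981,  291.19354552,  334.84973702,  532.43713274,
        137.95380986,  302.3161214 ,   50.44536095,  129.60755706,
        314.00004493, -313.39360261]), np.float64(2.277568572395495))
(array([605.44502403,  37.86990836, 238.88373802]), array([[ 0.66446278, -0.2649988 ,  0.69875951],
       [ 0.18953088,  0.96420467,  0.18543843],
       [-0.72288814,  0.00921957,  0.69090356]])) [605.33307227  38.34852434 238.92121945] [[-0.69875951 -0.2649988   0.66446278]
 [-0.18543843  0.96420467  0.18953088]
 [-0.69090356  0.00921957 -0.72288814]]
[-0.3 -0.5 -0.5]
[-0.8  0.7  1.9]
[ 0.3 -1.8  0.8]
[-1.8 -0.6 -1.3]
[ 0.   1.6 -1.5]
[ 0.6 -1.8  2.1]
[-0.   1.1  0.3]
[ 1.2 -1.1  0.5]
[ 0.4  1.2 -2.3]
```

```bash
cat > ik.py <<'E'
from kin import *
kk=np.load("k.npy");k=kk[1:];S=(kk[0],1)
lo=np.array([-2.99,-.84,-1.1,-1.84,-1.51,-3.14]);hi=np.array([2.99,1.86,1.16,2.11,1.56,3.14])
def Rpsi(phi,psi=0,roll=0):
    # tool z = d, tool y horizontal, then roll about z
    c=np.cos(psi);s=np.sin(psi);f=c*fx+s*fy;g=-s*fx+c*fy
    z=np.cos(phi)*f-np.sin(phi)*ez
    return np.c_[np.cross(g,z),g,z]@ax(Z,roll)
M=np.array([[0,0,-1],[0,1,0],[1,0,0.]]).T
def ik(P,R,q0):
    # fk R columns: x=toolz,y=tooly,z=-toolx
    Rf=np.c_[R[:,2],R[:,1],-R[:,0]]
    def f(q):
        p_,r_=fk(q,k,S);return np.r_[(p_-P)/1.,200*Ro.from_matrix(r_.T@Rf).as_rotvec()]
    o=least_squares(f,np.clip(q0,lo+1e-3,hi-1e-3),bounds=(lo,hi),max_nfev=60)
    return o.x,np.abs(o.fun).max()
def B(th): return np.array([75-190*np.cos(th)+4*np.sin(th),0,100+190*np.sin(th)+4*np.cos(th)])
E
cat > s.py <<'E'
from ik import *
q0=np.array([-.37,-.8,-.84,.92,.43,-.49])
for th in(1.3,1.0,.7,.4,0):
  for ps in(0,.4,.8,1.2,-.4,-.8,-1.2):
    out=[]
    for ph in(85,75,65,55,45,35):
        R=Rpsi(np.radians(ph),ps)
        d=R[:,2];n=np.cross(d,fy);n/=np.linalg.norm(n);n*=np.sign(n[2])
        T=fix(p,B(th))[0]-17*n+20*d
        best=min((ik(T,R,g) for g in(q0,q0*[1,.3,1,1,.5,1])),key=lambda o:o[1])
        q=best[0];out.append((ph,round(best[1],1),round(min((q-lo).min(),(hi-q).min()),2)))
    print(th,ps,out)
E
python3 s.py
```

```text
1.3 0 [(85, np.float64(0.0), np.float64(0.57)), (75, np.float64(0.0), np.float64(0.69)), (65, np.float64(0.0), np.float64(0.49)), (55, np.float64(0.0), np.float64(0.29)), (45, np.float64(0.0), np.float64(0.08)), (35, np.float64(10.4), np.float64(0.0))]
1.3 0.4 [(85, np.float64(0.0), np.float64(0.55)), (75, np.float64(0.0), np.float64(0.68)), (65, np.float64(0.0), np.float64(0.61)), (55, np.float64(0.0), np.float64(0.48)), (45, np.float64(0.0), np.float64(0.36)), (35, np.float64(0.0), np.float64(0.25))]
1.3 0.8 [(85, np.float64(0.0), np.float64(0.51)), (75, np.float64(0.0), np.float64(0.58)), (65, np.float64(0.0), np.float64(0.62)), (55, np.float64(0.0), np.float64(0.66)), (45, np.float64(0.0), np.float64(0.67)), (35, np.float64(0.0), np.float64(0.6))]
1.3 1.2 [(85, np.float64(0.0), np.float64(0.47)), (75, np.float64(0.0), np.float64(0.46)), (65, np.float64(0.0), np.float64(0.43)), (55, np.float64(0.0), np.float64(0.37)), (45, np.float64(0.0), np.float64(0.3)), (35, np.float64(0.0), np.float64(0.2))]
1.3 -0.4 [(85, np.float64(0.0), np.float64(0.58)), (75, np.float64(0.0), np.float64(0
[... 7085 characters left out ...]
loat64(0.0), np.float64(0.2)), (65, np.float64(8.0), np.float64(0.0)), (55, np.float64(32.9), np.float64(0.0)), (45, np.float64(55.4), np.float64(0.0)), (35, np.float64(66.7), np.float64(0.0))]
0 -0.8 [(85, np.float64(0.0), np.float64(0.48)), (75, np.float64(0.0), np.float64(0.26)), (65, np.float64(0.0), np.float64(0.01)), (55, np.float64(13.0), np.float64(0.0)), (45, np.float64(26.9), np.float64(0.0)), (35, np.float64(39.1), np.float64(0.0))]
0 -1.2 [(85, np.float64(0.0), np.float64(0.51)), (75, np.float64(0.0), np.float64(0.37)), (65, np.float64(0.0), np.float64(0.25)), (55, np.float64(0.0), np.float64(0.15)), (45, np.float64(0.0), np.float64(0.04)), (35, np.float64(5.3), np.float64(0.0))]
```

```bash
cat > h2.py <<'E'
from ik import *
RT=Rpsi(np.radians(40),.65);d=RT[:,2];n=np.cross(d,fy);n/=np.linalg.norm(n);n*=np.sign(n[2])
df=np.array([d@fx,d@fy,d[2]]);nf=np.array([n@fx,n@fy,n[2]])
def plan2(T,first=True):
    s,P,R=st()
    print("t",round(s['t'],2),"fix",tofix(P).round(1),"F",np.round(s['wrist_force'],1),"q",np.round(s['qpos'],2))
    print("turn",(Ro.from_matrix(R.T@RT).as_rotvec(degrees=True)/6).round(2))
    for t in T:
        W=fix(p,t)[0];q,e=ik(W,RT,s['qpos'])
        print("to",np.round(t,1),"shift RT",(RT.T@(W-P)/30).round(2),"ik",round(e,1),"margin",np.round(min((q-lo).min(),(hi-q).min()),2));P=W
E
python3 -c "
from h2 import *
print(df,nf)
Bc=np.array([35,-15,289])  # bar est now
plan2([(-1,2,239),Bc-45*df-30*nf,Bc-35*df+35*nf,Bc+15*df+30*nf,Bc+15*df+16*nf])
"
```

```text
[ 0.60983557  0.46359968 -0.64278761] [7.25457259e-01 1.99512195e-17 6.88267220e-01]
t 8.25 fix [ -0.7   2.2 238.9] F [-0.6  0.9 -0.7] q [-0.37 -0.84 -0.84  0.92  0.43 -0.49]
turn [-4.41 -0.98 -4.25]
to [ -1   2 239] shift RT [ 0.    0.   -0.01] ik 0.0 margin 0.54
to [-14.2 -35.9 297.3] shift RT [-0.77 -0.74 -2.1 ] ik 0.0 margin 0.61
to [ 39.  -31.2 335.6] shift RT [-1.95 -0.95  0.33] ik 0.0 margin 0.67
to [ 65.9  -8.  300. ] shift RT [0.15 0.07 1.67] ik 0.0 margin 0.7
to [ 55.8  -8.  290.4] shift RT [0.42 0.2  0.  ] ik 0.0 margin 0.68
```

```bash
python3 -m pendant '-.88 -.2 -.85 0 0 0 1;-.88 -.2 -.85 0 0 0 1;-.88 -.2 -.85 0 0 0 1;-.88 -.2 -.85 0 0 0 1;-.89 -.18 -.85 0 0 0 1'
python3 -c "
from h2 import *
Bc=np.array([35,-15,289])
plan2([Bc-45*df-30*nf,Bc-35*df+35*nf,Bc+15*df+30*nf,Bc+15*df+16*nf])
a=ctrl.capture('wrist');b=ctrl.capture('side')
cv2.imwrite('pics/v7.png',np.hstack([a[:,:,::-1],b[:,:,::-1]])[::1,::1]);cv2.imwrite('pics/v7.png',cv2.resize(cv2.imread('pics/v7.png'),(800,250)))
"
```

```text
t: 8.88
tcp_pos: [606.6, 36.9, 243.4]
ee_rot: [-1.022, 2.074, 0.469]
wrist_force: [0.2, 0.5, 0.1]
grip_width: -0.003
t 8.88 fix [1.000e-01 4.000e-01 2.434e+02] F [0.2 0.5 0.1] q [-0.58 -0.29 -0.45  1.31  0.87 -1.44]
turn [-0.02  0.01  0.07]
to [-14.2 -35.9 297.3] shift RT [-0.66 -0.67 -2.01] ik 0.0 margin 0.61
to [ 39.  -31.2 335.6] shift RT [-1.95 -0.95  0.33] ik 0.0 margin 0.67
to [ 65.9  -8.  300. ] shift RT [0.15 0.07 1.67] ik 0.0 margin 0.7
to [ 55.8  -8.  290.4] shift RT [0.42 0.2  0.  ] ik 0.0 margin 0.68
```

View pics/v7.png

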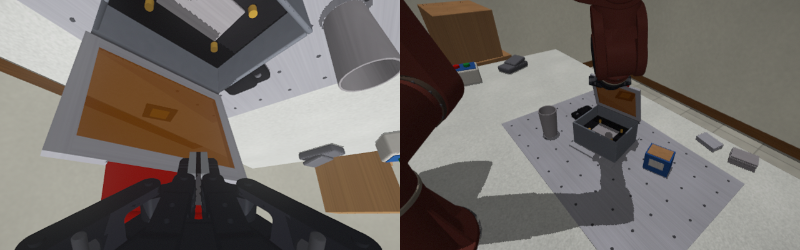

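```bash
python3 -m pendant '0 0 0 -.33 -.33 -1 1;0 0 0 -.33 -.33 -1 1;0 0 0 -.98 -.48 .1 1;0 0 0 -.98 -.48 .2 1;0 0 0 0 0 0 1'
python3 -c "
from h2 import *
Bc=np.array([35,-15,289])
plan2([Bc+15*df+30*nf,Bc+15*df+16*nf])
a=ctrl.capture('wrist');b=ctrl.capture('side')
cv2.imwrite('pics/w8.png',a[:,:,::-1]);cv2.imwrite('pics/s8.png',cv2.resize(b[60:210,240:420],None,fx=4,fy=4)[:,:,::-1])
"
```

```text
t: 9.6
tcp_pos: [652.1, 17.7, 337.9]
ee_rot: [-1.018, 2.077, 0.465]
wrist_force: [-0.7, 0.1, -0.0]
grip_width: -0.001
t 9.6 fix [ 39.1 -29.8 337.9] F [-0.7  0.1 -0. ] q [-0.56 -0.15 -0.16  1.43  0.87 -1.41]
turn [-0.06  0.    0.04]
to [ 65.9  -8.  300. ] shift RT [0.23 0.04 1.69] ik 0.0 margin 0.7
to [ 55.8  -8.  290.4] shift RT [0.42 0.2  0.  ] ik 0.0 margin 0.68
```

View pics/w8.png

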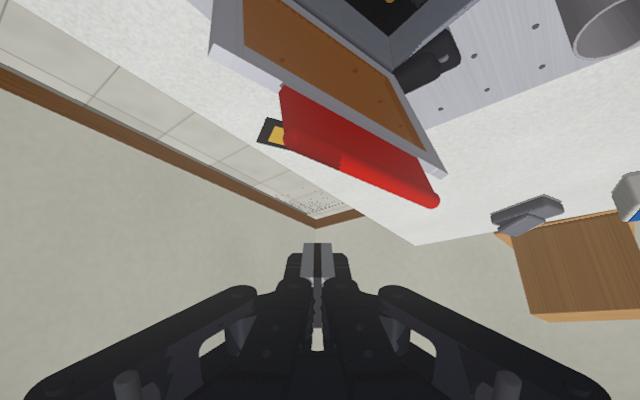

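View pics/s8.png

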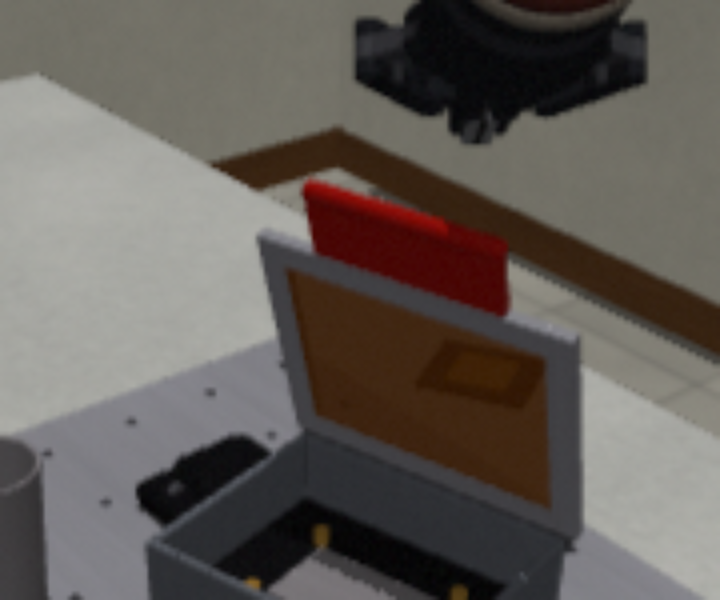

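```bash
python3 -c "
from bar import *
m=ctrl.camera_model('wrist')
print(solve(m,(436,202),(287,150)))
print([tofix(cov(p,(-190,0,4),t)[0]).round(1).tolist() for t in(1.36,1.34,1.32,1.3,1.28,1.25)])"
```

```text
(array([ 26.07865143,   4.4486541 , 285.49660938]), np.float64(5.230150850479333))
[[39.2, -0.0, 286.6], [35.4, -0.0, 285.9], [31.7, -0.0, 285.0], [28.0, 0.0, 284.1], [24.4, 0.0, 283.2], [18.9, -0.0, 281.6]]
```

```bash
python3 -m pendant '0 0 0 .15 .02 .85 1;0 0 0 .15 .02 .85 1;0 0 0 0 0 0 1'
python3 -c "
from h2 import *
Bc=np.array([28,-15,285])
plan2([Bc+15*df+17*nf,Bc+15*df+17*nf-[10,0,2],Bc-18*df+17*nf-[10,0,0],Bc-18*df-25*nf-[10,0,0],Bc+15*df-30*nf-[10,0,0]])
a=ctrl.capture('wrist')
cv2.imwrite('pics/w9.png',a[:,:,::-1])
"
```

```text
t: 10.07
tcp_pos: [669.3, 44.7, 292.7]
ee_rot: [-1.016, 2.081, 0.474]
wrist_force: [-0.4, 0.2, -0.2]
grip_width: -0.002
t 10.07 fix [ 62.8  -8.1 292.7] F [-0.4  0.2 -0.2] q [-0.5  -0.15 -0.24  1.29  0.86 -1.32]
turn [ 0.   -0.01 -0.01]
to [ 49.5  -8.  287.1] shift RT [ 0.37  0.27 -0.15] ik 0.0 margin 0.66
to [ 39.5  -8.  285.1] shift RT [ 0.22  0.2  -0.16] ik 0.0 margin 0.64
to [ 19.4 -23.3 308.3] shift RT [-0.05 -0.   -1.14] ik 0.0 margin 0.64
to [-11.1 -23.3 279.4] shift RT [ 1.26  0.61 -0.  ] ik 0.0 margin 0.58
to [  5.4  -8.  254.7] shift RT [0.15 0.07 1.1 ] ik 0.0 margin 0.58
```

View pics/w9.png

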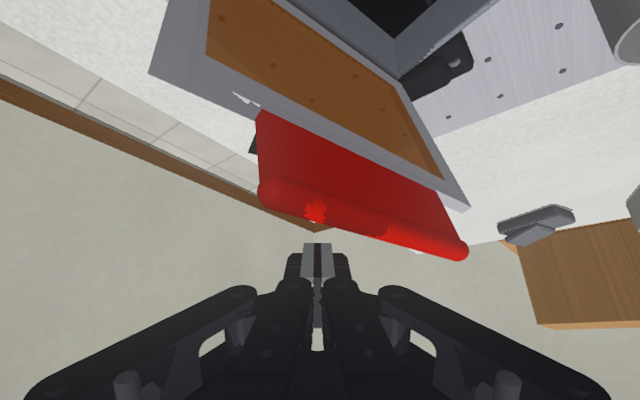

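```bash
python3 -c "
from bar import *
m=ctrl.camera_model('wrist')
v,e=solve(m,(467,250),(258,188));print(v,e)
from h2 import *
s,P,R=st();b=fix(p,v)[0]-P;print('bar rel along d,n',b@d,b@n)"
```

```text
[ 20.19022837  -3.25329572 288.87513258] 2.0704432810683784
bar rel along d,n -20.0781924106014 -34.63306710901422
```

```bash
python3 -m pendant '0 0 0 .14 .16 -.16 1;0 0 0 .14 .16 -.16 1;0 0 0 .14 .16 -.16 1;0 0 0 0 0 0 1'
python3 -c "
from h2 import *
plan2([])
a=ctrl.capture('wrist');b=ctrl.capture('side')
cv2.imwrite('pics/w10.png',a[:,:,::-1]);cv2.imwrite('pics/s10.png',cv2.resize(b[60:210,240:420],None,fx=4,fy=4)[:,:,::-1])
"
```

```text
t: 10.62
tcp_pos: [647.2, 37.0, 294.5]
ee_rot: [-1.016, 2.079, 0.47]
wrist_force: [1.0, 0.4, -0.3]
grip_width: -0.001
t 10.62 fix [ 39.4  -9.9 294.5] F [ 1.   0.4 -0.3] q [-0.53 -0.2  -0.28  1.33  0.86 -1.37]
turn [-0.03 -0.    0.01]
```

View pics/w10.png

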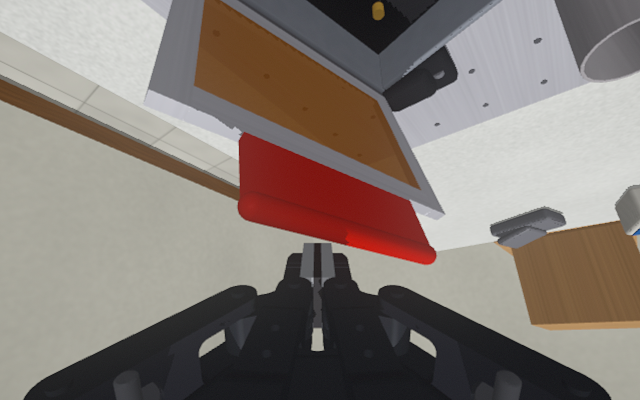

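View pics/s10.png

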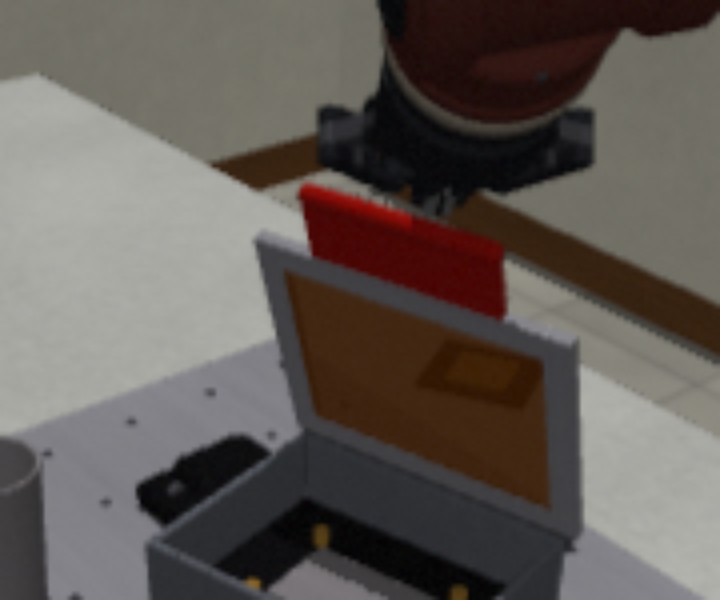

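```bash
python3 -m pendant '0 0 0 .02 0 .33 1;0 0 0 .1 .1 -.07 1;0 0 0 .1 .1 -.1 1;0 0 0 0 0 0 1'
python3 -c "
from h2 import *
plan2([])
b=ctrl.capture('side')
cv2.imwrite('pics/s11.png',cv2.resize(b[60:210,240:420],None,fx=4,fy=4)[:,:,::-1])
"
```

```text
t: 11.22
tcp_pos: [642.2, 40.6, 286.0]
ee_rot: [-1.016, 2.079, 0.471]
wrist_force: [0.2, 0.4, -0.2]
grip_width: -0.002
t 11.22 fix [ 35.5  -5.1 286. ] F [ 0.2  0.4 -0.2] q [-0.53 -0.21 -0.31  1.32  0.86 -1.37]
turn [-0.02 -0.    0.01]
```

View pics/s11.png

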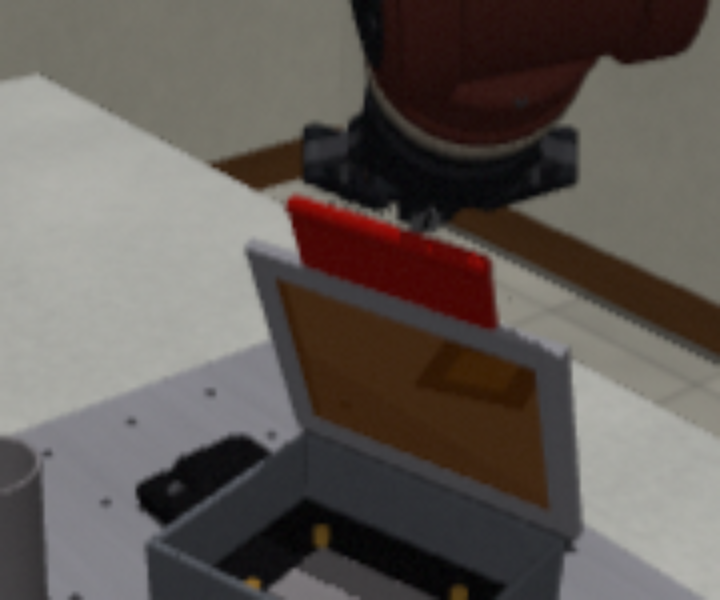

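```bash
python3 -m pendant '0 0 0 0 0 -1 1;0 0 0 .9 .42 -.4 1;0 0 0 .9 .42 0 1;0 0 0 .2 .1 .9 1'
python3 -c "
from h2 import *
plan2([])
b=ctrl.capture('side')
cv2.imwrite('pics/s12.png',cv2.resize(b[60:210,240:420],None,fx=4,fy=4)[:,:,::-1])
a=ctrl.capture('wrist')
cv2.imwrite('pics/w12.png',a[:,:,::-1])
"
```

```text
t: 11.78
tcp_pos: [589.3, 16.9, 249.3]
ee_rot: [-1.014, 2.08, 0.469]
wrist_force: [-0.1, -0.1, -1.0]
grip_width: 0.004
t 11.78 fix [-21.7 -14.4 249.3] F [-0.1 -0.1 -1. ] q [-0.63 -0.3  -0.45  1.38  0.87 -1.52]
turn [-0.04 -0.01 -0.01]
```

View pics/s12.png

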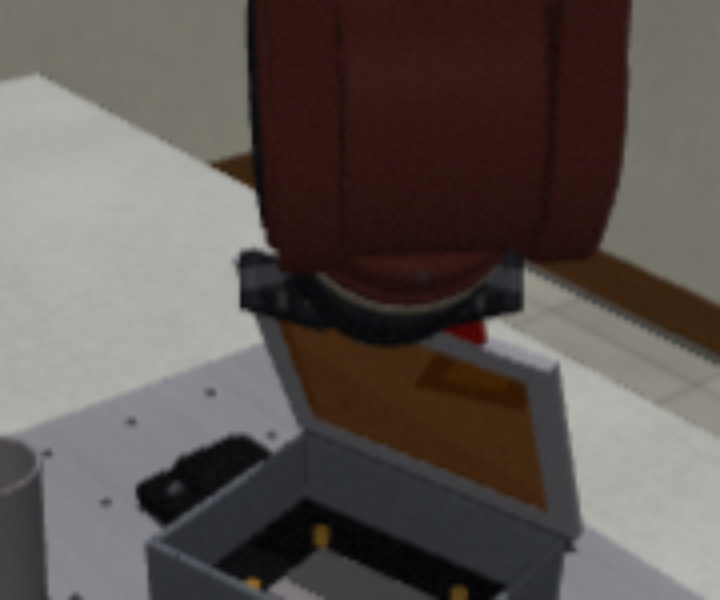

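View pics/w12.png

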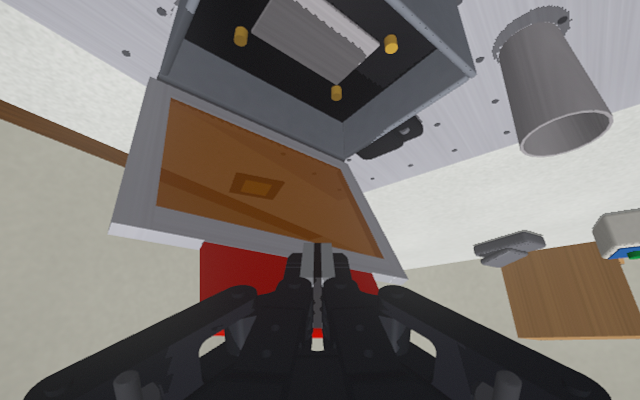

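```bash
python3 -m pendant '0 0 0 0 0 .3 1;0 0 0 0.05 0 0 1;0 0 0 0.05 0 0 1'
python3 -c "
from h2 import *
plan2([])
b=ctrl.capture('side')
cv2.imwrite('pics/s13.png',cv2.resize(b[60:210,240:420],None,fx=4,fy=4)[:,:,::-1])
a=ctrl.capture('wrist')
cv2.imwrite('pics/w13.png',a[:,:,::-1])
"
```

```text
t: 12.25
tcp_pos: [592.7, 22.3, 242.0]
ee_rot: [-1.017, 2.079, 0.471]
wrist_force: [0.6, 0.1, 0.1]
grip_width: 0.004
t 12.25 fix [-17.1 -10.1 242. ] F [0.6 0.1 0.1] q [-0.62 -0.3  -0.46  1.36  0.87 -1.5 ]
turn [-0.02 -0.    0.02]
```

View pics/s13.png

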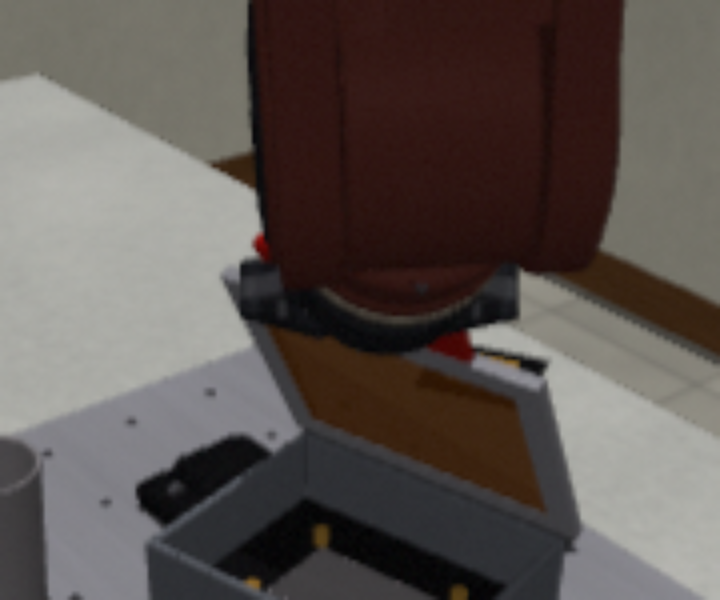

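View pics/w13.png

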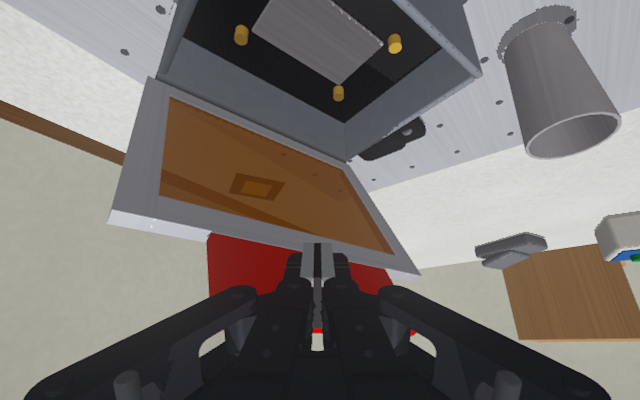

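```bash
python3 -m pendant '0 0 0 0 0 0 1;0 0 0 0 0 0 1'
python3 -c "
from h2 import *
plan2([])
b=ctrl.capture('side')
cv2.imwrite('pics/s14.png',cv2.resize(b[60:210,240:420],None,fx=4,fy=4)[:,:,::-1])
for t in(1.2,1.1,1.05,1,.95,.9,.8): print(t,((proj('side',cov(p,[(-150,100,0),(-150,-100,4)],t))-[240,60])*4).round(0).tolist(),tofix(cov(p,(-190,0,4),t)[0]).round())
"
```

```text
t: 12.6
tcp_pos: [592.6, 22.3, 241.7]
ee_rot: [-1.017, 2.079, 0.471]
wrist_force: [-1.3, -0.4, 0.4]
grip_width: -0.0
t 12.6 fix [-17.2 -10.1 241.7] F [-1.3 -0.4  0.4] q [-0.62 -0.3  -0.46  1.36  0.87 -1.5 ]
turn [-0.02 -0.    0.01]
1.2 [[241.0, 248.0], [564.0, 352.0]] [ 10.  -0. 279.]
1.1 [[226.0, 267.0], [549.0, 373.0]] [ -8.  -0. 271.]
1.05 [[218.0, 277.0], [541.0, 385.0]] [-16.   0. 267.]
1 [[211.0, 288.0], [534.0, 397.0]] [-24.  -0. 262.]
0.95 [[204.0, 299.0], [527.0, 409.0]] [-32.  -0. 257.]
0.9 [[197.0, 310.0], [519.0, 422.0]] [-40.  -0. 251.]
0.8 [[185.0, 334.0], [506.0, 449.0]] [-55.   0. 239.]
```

View pics/s14.png

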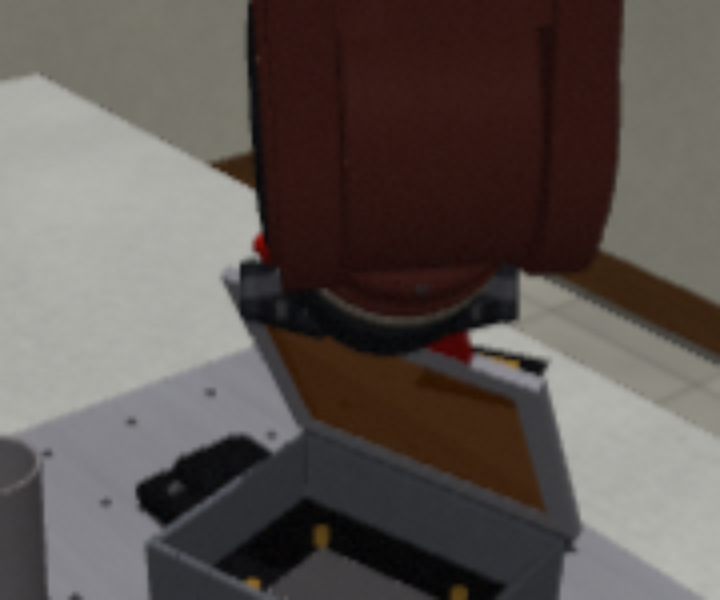

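```bash
python3 -c "
from h2 import *
th=1.08
while th>-.05:
    D=(B(th-.2)-B(th))/5;w=D[0]*fx+D[2]*ez
    print(round(th,2),(RT.T@w/30).round(3));th-=.2
s,P,R=st()
T=tofix(P)+B(0)-B(1.08);q,e=ik(fix(p,T)[0],RT,s['qpos']);print(T,e,q.round(2),(q-lo).min(),(hi-q).min())
for nm,c in(('carton',(662,-174,0)),('tumbler',(463,214,0)),('mouse',(649,241,0))):print(nm,tofix(c).round())
"
```

```text
1.08 [ 0.214  0.129 -0.042]
0.88 [0.228 0.11  0.002]
0.68 [0.233 0.087 0.047]
0.48 [0.229 0.06  0.089]
0.28 [0.216 0.031 0.129]
0.08 [0.194 0.    0.162]
[-121.14360513  -10.01467249   76.19605493] 6.252776074688882e-13 [-0.82 -0.34 -0.82  1.28  0.86 -1.82] 0.2788911727653731 0.702913507472179
carton [  -0. -218.    0.]
tumbler [-93. 208.   0.]
mouse [ 93. 187.   0.]
```

```bash
python3 -m pendant '0 0 0 .21 .13 -.04 1;0 0 0 .21 .13 -.04 1;0 0 0 .21 .13 -.04 1;0 0 0 .21 .13 -.04 1;0 0 0 .21 .13 -.04 1'
python3 -m pendant '0 0 0 .23 .11 0 1;0 0 0 .23 .11 0 1;0 0 0 .23 .11 0 1;0 0 0 .23 .11 0 1;0 0 0 .23 .11 0 1'
python3 -c "
from h2 import *
plan2([])
b=ctrl.capture('side')
cv2.imwrite('pics/s15.png',cv2.resize(b[60:210,240:420],None,fx=4,fy=4)[:,:,::-1])
a=ctrl.capture('wrist')
cv2.imwrite('pics/w15.png',a[:,:,::-1])
for t in(.9,.8,.75,.7,.65,.6,.5): print(t,((proj('side',cov(p,[(-150,100,0),(-150,-100,4)],t))-[240,60])*4).round(0).tolist(),tofix(cov(p,(-190,0,4),t)[0]).round())
"
```

```text
t: 13.28
tcp_pos: [561.5, 14.7, 220.9]
ee_rot: [-1.017, 2.079, 0.471]
wrist_force: [-0.0, -0.2, -0.7]
grip_width: 0.003
t: 13.9
tcp_pos: [535.0, 7.3, 194.4]
ee_rot: [-1.017, 2.079, 0.471]
wrist_force: [0.2, -0.5, -0.2]
grip_width: 0.003
t 13.9 fix [-76.7  -9.8 194.4] F [ 0.2 -0.5 -0.2] q [-0.73 -0.38 -0.61  1.42  0.87 -1.67]
turn [-0.02 -0.    0.01]
0.9 [[197.0, 310.0], [519.0, 422.0]] [-40.  -0. 251.]
0.8 [[185.0, 334.0], [506.0, 449.0]] [-55.   0. 239.]
0.75 [[179.0, 347.0], [499.0, 463.0]] [-61.  -0. 232.]
0.7 [[173.0, 359.0], [492.0, 477.0]] [-68.  -0. 225.]
0.65 [[168.0, 372.0], [486.0, 492.0]] [-74.  -0. 218.]
0.6 [[163.0, 385.0], [480.0, 506.0]] [-80.   0. 211.]
0.5 [[155.0, 411.0], [470.0, 535.0]] [-90.   0. 195.]
```

View pics/s15.png

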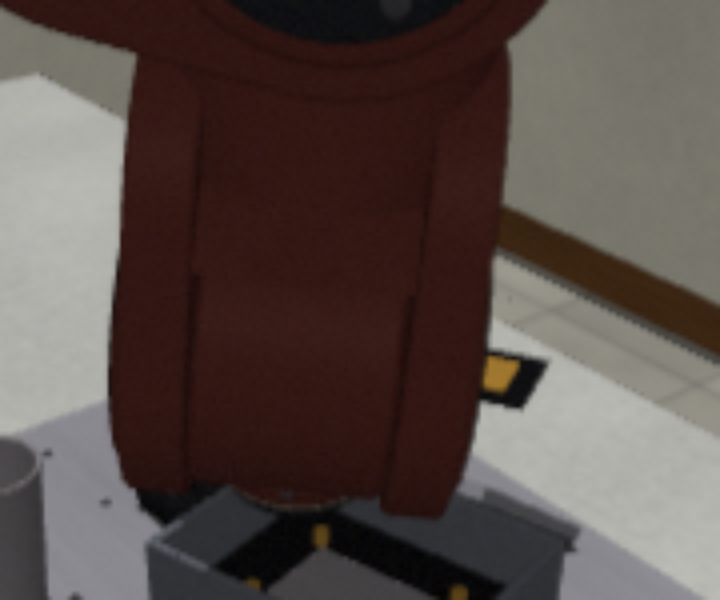

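View pics/w15.png

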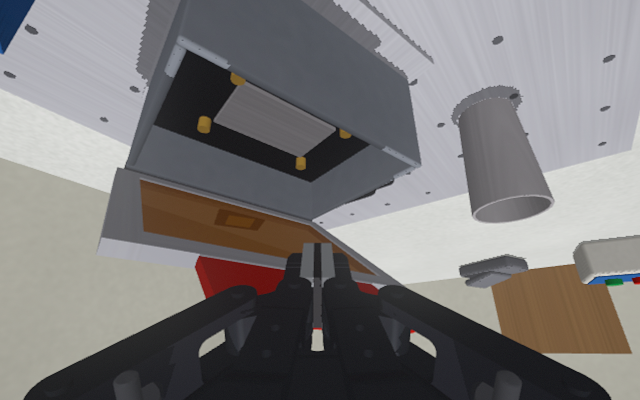

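```bash
python3 -m pendant '0 0 0 .23 .09 .05 1;0 0 0 .23 .09 .05 1;0 0 0 .23 .09 .05 1;0 0 0 .23 .09 .05 1;0 0 0 .23 .08 .05 1'
python3 -m pendant '0 0 0 .16 .05 .06 1;0 0 0 .16 .05 .06 1;0 0 0 .16 .05 .06 1;0 0 0 .16 .05 .06 1;0 0 0 .16 .05 .06 1'
cat > lk.py <<'E'
from h2 import *
import sys
k=sys.argv[1];plan2([])
b=ctrl.capture('scene')[100:300,220:420];a=ctrl.capture('wrist')
cv2.imwrite('pics/c%s.png'%k,np.hstack([cv2.resize(b,(400,400)),cv2.resize(a,(400,250))[:,:]if 0 else cv2.copyMakeBorder(cv2.resize(a,(400,250)),0,150,0,0,0)])[:,:,::-1])
E
python3 lk.py 16
```

```text
t: 14.62
tcp_pos: [514.6, 2.5, 163.1]
ee_rot: [-1.017, 2.079, 0.471]
wrist_force: [-0.0, 0.4, -1.7]
grip_width: -0.0
t: 15.25
tcp_pos: [503.6, 0.4, 139.0]
ee_rot: [-1.017, 2.079, 0.471]
wrist_force: [0.0, 0.1, -1.1]
grip_width: 0.002
t 15.25 fix [-108.8   -8.4  139. ] F [ 0.   0.1 -1.1] q [-0.8  -0.4  -0.73  1.4   0.86 -1.78]
turn [-0.02 -0.    0.01]
```

View pics/c16.png

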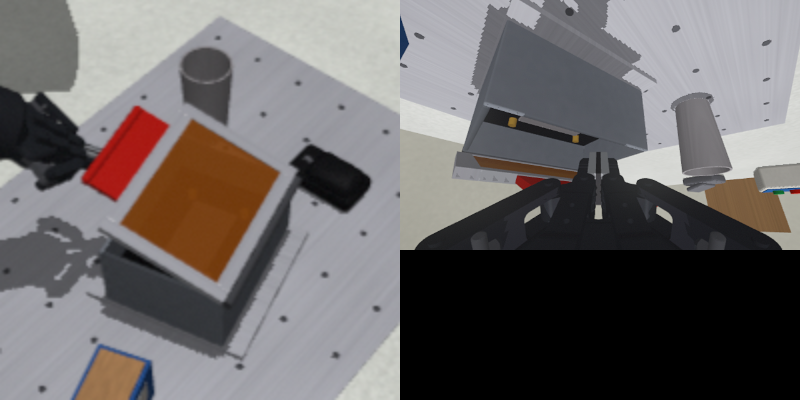

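```bash
python3 -m pendant '0 0 0 .16 .03 .085 1;0 0 0 .16 .03 .085 1;0 0 0 .16 .03 .09 1;0 0 0 .16 .025 .095 1;0 0 0 .16 .02 .1 1'
python3 -m pendant '0 0 0 .15 .015 .11 1;0 0 0 .15 .01 .11 1;0 0 0 .14 .01 .11 1'
python3 lk.py 17
```

```text
t: 15.98
tcp_pos: [497.4, -1.2, 111.7]
ee_rot: [-1.017, 2.079, 0.471]
wrist_force: [-2.9, -1.1, -0.4]
grip_width: 0.003
t: 16.35
tcp_pos: [496.1, -1.2, 95.2]
ee_rot: [-1.017, 2.079, 0.471]
wrist_force: [-3.5, -2.6, 0.8]
grip_width: -0.003
t 16.35 fix [-116.5   -8.    95.2] F [-3.5 -2.6  0.8] q [-0.81 -0.36 -0.79  1.32  0.86 -1.8 ]
turn [-0.02 -0.    0.01]
```

View pics/c17.png

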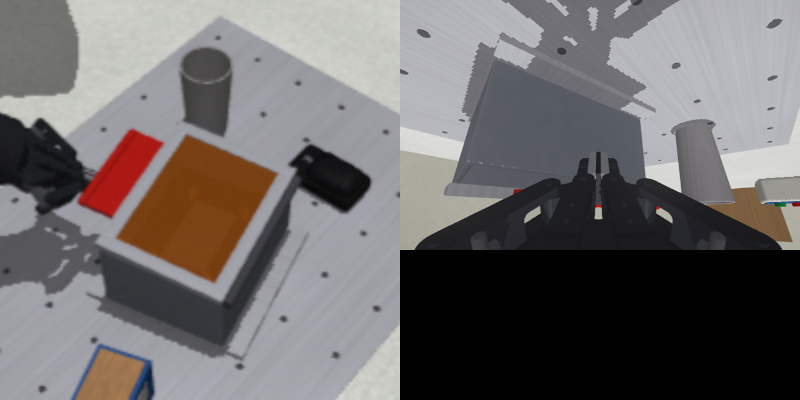

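```bash
python3 -m pendant '0 0 0 .16 .03 .08 1;0 0 0 .16 .03 .08 1'
python3 -c "
from h2 import *
plan2([])"
python3 -m pendant '0 0 0 .16 .03 .08 1;0 0 0 .16 .03 .08 1'
python3 lk.py 18
```

```text
t: 16.7
tcp_pos: [493.3, -2.0, 85.2]
ee_rot: [-1.017, 2.078, 0.471]
wrist_force: [-0.2, 0.7, -1.2]
grip_width: 0.002
t 16.7 fix [-119.4   -8.1   85.2] F [-0.2  0.7 -1.2] q [-0.82 -0.35 -0.8   1.31  0.86 -1.81]
turn [-0.02  0.    0.02]
t: 16.95
tcp_pos: [490.3, -3.0, 74.6]
ee_rot: [-1.017, 2.079, 0.471]
wrist_force: [-0.5, 0.2, 0.6]
grip_width: -0.002
t 16.95 fix [-122.5   -8.2   74.6] F [-0.5  0.2  0.6] q [-0.83 -0.34 -0.81  1.29  0.86 -1.82]
turn [-0.02  0.    0.01]
```

View pics/c18.png

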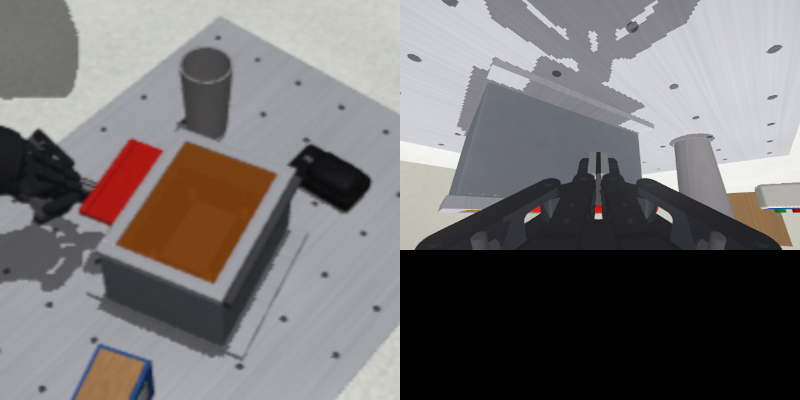

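```bash
python3 -m pendant '0 0 0 .16 .05 .05 1;0 0 0 .16 .05 .05 1;0 0 0 .16 .06 .02 1;0 0 0 .16 .06 .02 1;0 0 0 0 0 0 1'
python3 lk.py 19; python3 -c "
from h import *
im=ctrl.capture('scene');z=cv2.resize(im[120:290,240:410],None,fx=3.5,fy=3.5)
for t,c in((0,(0,255,0)),(.05,(255,0,255))):
    q=(proj('scene',cov(p,[(0,-100,8),(-150,-100,8),(-150,100,8),(0,100,8)],t))-[240,120])*3.5
    cv2.polylines(z,[q.astype(np.int32)],True,c,1)
cv2.imwrite('pics/sc19.png',z[:,:,::-1])"
```

```text
t: 17.68
tcp_pos: [479.2, -6.1, 57.1]
ee_rot: [-1.016, 2.079, 0.472]
wrist_force: [-0.4, -0.2, -0.0]
grip_width: -0.0
t 17.68 fix [-134.    -8.4   57.1] F [-0.4 -0.2 -0. ] q [-0.86 -0.33 -0.84  1.29  0.85 -1.87]
turn [-0.02 -0.    0.  ]
```

View pics/c19.png

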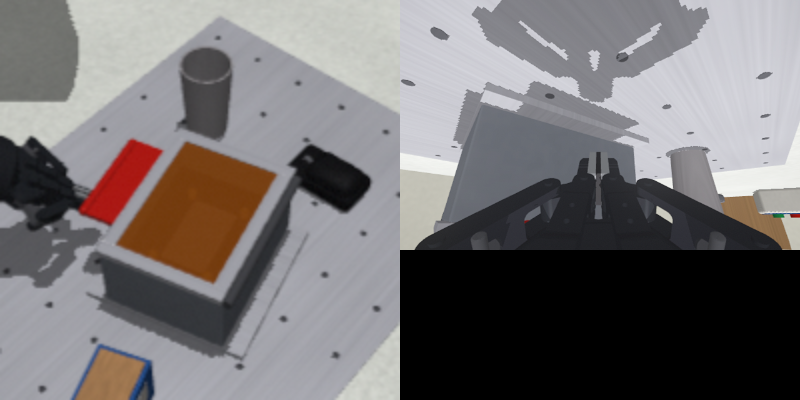

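View pics/sc19.png

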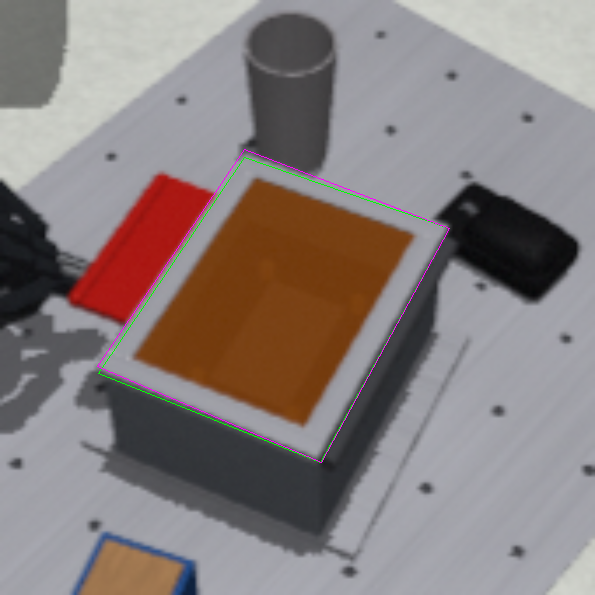

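```bash
python3 -c "
from h2 import *
s,P,R=st();f=tofix(P)
plan2([f+[-25,0,0],f+[-25,0,0]-40*df,f+[-25,0,0]-90*df,f+[-25,-60,0]-90*df])"
```

```text
t 17.82 fix [-133.7   -8.6   57.5] F [ 1.  -0.8  0.1] q [-0.85 -0.33 -0.84  1.29  0.85 -1.87]
turn [-0.02 -0.    0.01]
to [-158.7   -8.6   57.5] shift RT [ 0.43  0.5  -0.51] ik 0.0 margin 0.22
to [-183.1  -27.2   83.2] shift RT [-0.   -0.   -1.33] ik 0.0 margin 0.26
to [-213.6  -50.4  115.4] shift RT [ 0.    0.   -1.67] ik 0.0 margin 0.32
to [-213.6 -110.4  115.4] shift RT [ 0.78 -1.59 -0.93] ik 0.0 margin 0.49
```

```bash
python3 -m pendant '0 0 0 .22 .25 -.25 1;0 0 0 .21 .25 -.26 1;0 0 0 0 0 -.67 1;0 0 0 0 0 -.67 1;0 0 0 0 0 -.8 1'
python3 -m pendant '0 0 0 0 0 -.8 1;0 0 0 0 0 0 1;0 0 0 0 0 0 1'
python3 lk.py 20;python3 -c "
from h import *
im=ctrl.capture('side');cv2.imwrite('pics/s20.png',im[:,:,::-1])
o={n:cv2.imread('pics/%s0.png'%n) for n in('scene','side')}
N=np.load('regs.npz')
for t in('tumbler','carton','mouse'):
  for n in('scene',):
    r=ctrl.regions_of(t,n)
    m=np.argwhere(N[n+'_'+t]).mean(0)
    print(t,n,m.round(1),[(np.argwhere(x['region']).mean(0).round(1),round(x['confidence'],2)) for x in r[:2]])
"
```

```text
t: 18.45
tcp_pos: [424.8, -51.6, 99.2]
ee_rot: [-1.017, 2.079, 0.471]
wrist_force: [1.6, -0.4, -0.3]
grip_width: -0.004
t: 18.82
tcp_pos: [413.9, -65.6, 113.6]
ee_rot: [-1.017, 2.079, 0.471]
wrist_force: [-0.2, 0.4, -0.7]
grip_width: 0.001
t 18.82 fix [-212.4  -49.1  113.6] F [-0.2  0.4 -0.7] q [-1.1  -0.35 -0.77  1.62  0.77 -2.2 ]
turn [-0.02 -0.    0.01]
tumbler scene [145.4 322.4] [(array([144.7, 322.5]), 0.64), (array([205. , 312.4]), 0.41)]
carton scene [301.4 274.5] [(array([300.9, 274.5]), 0.8)]
mouse scene [189.3 385.8] [(array([188.3, 383.8]), 0.83), (array([204.9, 312.6]), 0.34)]
```

View pics/c20.png

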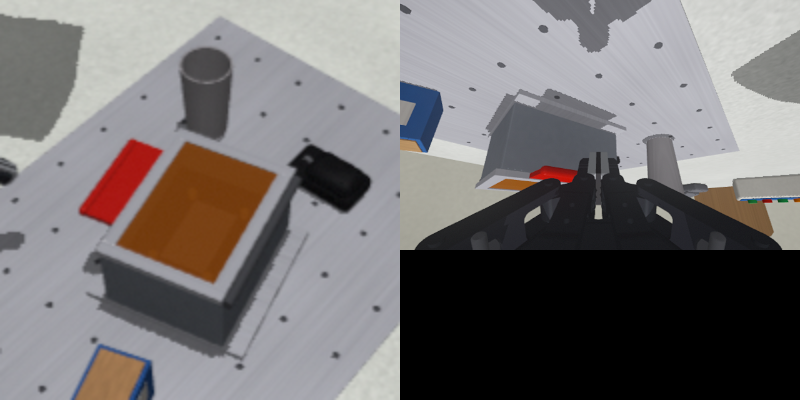

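View pics/s20.png

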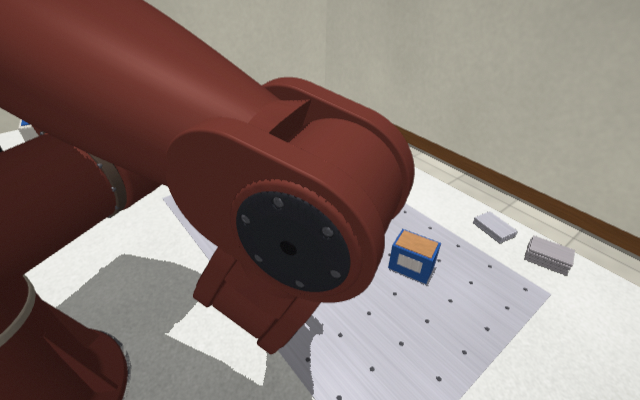

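```bash
python3 -c "
from plant import ctrl
s=ctrl.read_state();print(s['t'],s['wrist_force'],s['joint_vel']);print(ctrl.job_done())"
```

```text
19.125 [ 0.71860515  1.09483022 -0.08962256] [-0.00376184 -0.00041816  0.00333331  0.00097953  0.00041885 -0.00101045]
the job is handed in; nothing more can be done
None
```

The cover is shut and I handed the job in at about 19 s of the 48 s allowed. No verdict was reported.

**What I did:**
- I tipped the cover from behind with the shut fingertips. The first push left it held by hinge friction at about 1.31–1.35 rad, and by then my 45° tool tilt had run joint 2 to its lower limit. I turned the tool to a better angle and pushed again, and the cover began to fall.
- I moved the finger over the lip and caught the red bar on the finger's side. The cover came to rest there at about 1.08 rad.
- I lowered it along its arc at about 0.2–0.35 rad/s until it lay on the case, then moved the finger down and back clear of the lip.

**Last checks:**
- **Shut:** In the scene picture the cover lies within about 0.05 rad of the drawn shut outline. It stayed put while the finger went 17 mm lower. The side camera could not confirm this because the arm blocked its view.
- **Bystanders:** The tumbler, carton and mouse stand upright. In the scene picture the tumbler and carton moved less than 1 pixel. The mouse centre moved about 2 pixels, which I put down to the open cover having hidden part of it at the start.
- **Robot:** It is clear of everything and at rest, with only sensor noise on the wrist force.
- **Force:** The wrist force reached about 4.4 N near the end of the lowering, where the finger rubbed along the bar, and was about 1–2 N or less at the other readings.
- **Not measured:** I could not read the hinge angle, its speed or the finger force on the cover directly. The angles above come from pictures, and the speed comes from the finger's motion.

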